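Lock spent battery packs into the return box

ROBOT

A 7-joint arm with a two-finger parallel gripper is mounted at the origin on the work surface. World frame = base frame: x ahead of the robot, y to its left, z up, the work surface at z = 0. Lengths are in mm, angles in rad, forces in N, time in s.
With the tool pointing down it reaches from about 350 to 900 mm from the base axis. Payload 7.2 kg.
Tool frame: the origin (TCP) lies at the very end of the fingers, on their centre line; the grasp point (between the pads) lies manip.pinch_z behind it (manip.pinch_z is the distance from the TCP to the grasp point, in mm); z points along the fingers, y is the direction in which the jaws open and shut (so a half turn about z gives the same grasp; the last joint's range is limited). The gripper opens to 85 mm and grips with 20 to 120 N. Pads are 22 mm wide; open, the fingers measure 114 mm over their backs; the gripper's body (76 mm by 85 mm) begins 54 mm behind the grasp point. The pads swing forward as they close: fully open they stand 13 mm farther back than shut.
Start: joints at [1.186, 0.411, -0.013, 1.596, 0.006, 1.134, -0.082], TCP at [194.693, -593.905, 231.297] pointing down, gripper open.
Joint ranges: [-2.95, 2.95], [-0.29, 1.99], [-1.47, 1.44], [0.14, 2.54], [-1.03, 4.17], [0.13, 1.85], [-2.86, 2.86]. Speed limits (rad/s): [2.39, 2.39, 3.01, 3.01, 3.14, 3.14, 3.14].

INTERFACE

Orientations are given as a unit quaternion [w, x, y, z].
In Python, from station import manip gives the robot as it stands. The module is installed in compiled form; this text tells all that it offers.
- The arm moves only by the tool step_arm, never from a script. Its argument "deltas" is a list of rows, each a list of 7 numbers: the opening in per cent of the stroke, from 0 (shut) to 100 (fully open), then the shift along the tool's x, y, z in cm, then the turn, a rotation vector about the tool's x, y, z in rad. In form: [[hand, dx, dy, dz, ax, ay, az], ...]. A call has 1 to 5 rows; each row shifts and turns the pose as measured when the row begins, along the tool's axes as they then stand; what a row does not reach is not made up. A row lasts 1/12 s, in which the tool goes at most 41.7 mm and 7.16 degrees, less where a joint would pass 70% of its speed; a pose out of reach is approached as far as the arm can. A call with a gripper value outside its range is refused whole. The fingers move at their own pace and stop on an object; the grip force is fixed at half the most. Time passes only in rows, so rows that do not move let the fingers close. It gives the time, the measured TCP pose, the force and the opening at its end, in the units of the state.
- manip.read_state(): the state, without advancing time (a new reading comes with each control period).
- manip.grab_frame(name): name is "side" or "top" or "wrist"; returns a dict with "pixels" (384x512x3 uint8, red, green, blue), "fx", "fy", "cx", "cy" (pixels), "pose" (4x4, takes a point from camera to world coordinates). Camera axes: x right, y up, looking along -z (the intrinsics and any distortion apply to the point x, -y, -z); pixel columns grow to the right and rows downward; lengths in mm; the calibration is good to about 2 mm. A picture is of the moment at which its call begins. There is no depth.
- manip.job_done(): hands the job in, once; it reports no verdict.
Trained networks look in a picture, given as the dict that the camera call returned (one of the last four; its "shot" number tells which), for a name from the list of things; names that differ only in an ending like _2 or _b are one class to them, and where a whole thing is asked for, a point or a joint stands for the part that bears it (a point fixed in the world has none). Each returns a list of dicts, best first, with "score" (0 to 1); they miss things now and then, are a little off and sometimes report something else, mostly with a low value. They report only what shows in the picture. A call takes as long as a camera call.
- manip.spot_in(target, picture): "centre" ([x, y, z] in mm, in world coordinates, good to about 4 mm: the middle of the surface that is visible of it).
The state is a dict: "time": time; "joint_pos": joint angles; "dq": joint speeds; "effort": joint torques, N m; "tcp_pos": TCP position; "tcp_rot": TCP orientation; "contact_force": force on the tool from outside, world axes, zero at the start; "wrist_torque": the same for the moment, N m; "grip_width": finger opening in mm.
Only numpy, scipy, OpenCV 4.12 (cv2) and the standard library are available. Lean on these libraries where they do the work, as an engineer would, in place of code of your own. Each camera call takes 0.05 s, during which the arm holds its last target.

TASK

Clear the spent cordless-tool battery packs off the shop counter: swing the lid of the steel return box right back until it stays open by itself, put every pack in the box, and bring the sprung lid down slowly by its bar, never letting it snap shut. Then lock the lid with the loose winged cap: set it over the T-headed post that sticks up through the lid's slotted hasp, push it down against the spring, turn it a quarter turn clockwise and let it rise into its catch. Leave the spray can, tape measure and screw tray where they are.

Things in the scene. Friction and masses are not known exactly. Their poses are not given: they have to be found in the camera images.
- box_floor (a point): centre of the inner floor, 4 mm above the counter, of the grey steel return box fixed on the counter: outside 210 x 210 x 85 mm, walls and floor 4 mm (inside 202 x 202 mm, 81 mm deep). Box axes (shared by lid_hinge and post): y from its front to its hinge side, x along the hinge, z up.
- lid_hinge (a point): point on the lid's hinge line, 105 mm behind the box centre (+y of the box), 85 mm above the counter, level along the box's x with the middle of the lid bar. The hinge line runs along the box's x axis.
- lid_bar (a point): middle of the lid's pull bar: round steel bar 10 mm thick, 90 mm long along the box's x axis, on two arms 50 mm out in front of the lid's front edge, 260 mm from the hinge line and 4 mm above the lid's underside. It turns with the lid; closed, it is 89 mm above the counter, with free space under it.
- lid (a joint): angle of the lid (210 x 210 mm, 0.6 kg) about its hinge: -0.02 closed, flat on the box (so add 0.02 for the true angle); 2.1 open, leaning back. Its weight and a spring pull it shut from anything below about 1.75 rad; beyond that it leans back and stays open. Let go, it snaps shut: closing faster than 1.5 rad/s anywhere above 0.06 counts as snapping.
- post (a point): foot of the lock post at the box's front: on its axis, 85 mm above the counter, at x +60, y -140 mm from the box centre. Its 7 mm spindle carries a T-head bar 34 mm long along the box's y axis, 7 mm wide, from 16 to 22 mm above this point; a sprung plunger sticks up to 40 mm. The closed lid's slotted hasp lies round the foot, 0 to 4 mm above this point.
- plunger (a joint): how far the 8 mm brass sprung plunger on top of the post is pressed down: 0 free, about 0.009 m with the cap locked, 0.016 m with the cap pushed right down. It pushes up with 600 N/m after 2.4 N of preload (about 12 N at the bottom).
- cap_grip (a point): grip point of the loose bayonet cap (0.14 kg), on its axis 46 mm above its underside; x along the wing, z up. It stands on its underside: dark steel drum 54 mm across, 24 mm high, with a black wing grip on top, 46 mm long (x), 12 mm thick (y), from 24 to 60 mm above the underside. A slot 40 x 12 mm in the underside runs along the wing.
- cap: the same cap, origin at the centre of its underside. It passes the T-head only with the wing along the box's y axis. Push until the underside is 4.5 to 7 mm above the post's foot point (4 is the bottom), turn a quarter turn clockwise seen from above to the end stop (wing along the box's x), let it rise: locked, its underside is 11 mm above the foot point.
- pack1_mid (a point): spent battery pack: black block 70 x 44 x 32 mm (x, y, z) with a grey terminal rail 48 x 36 x 10 mm on top, 42 mm high in all, about 0.28 kg. The point is its centre, 21 mm above its underside; x along its length, z up. All packs are alike; two to four of them are there (None if absent).
- pack2_mid (a point): spent battery pack: black block 70 x 44 x 32 mm (x, y, z) with a grey terminal rail 48 x 36 x 10 mm on top, 42 mm high in all, about 0.28 kg. The point is its centre, 21 mm above its underside; x along its length, z up. All packs are alike; two to four of them are there (None if absent).
- pack3_mid (a point): spent battery pack: black block 70 x 44 x 32 mm (x, y, z) with a grey terminal rail 48 x 36 x 10 mm on top, 42 mm high in all, about 0.28 kg. The point is its centre, 21 mm above its underside; x along its length, z up. All packs are alike; two to four of them are there (None if absent).
- pack4_mid (a point): spent battery pack: black block 70 x 44 x 32 mm (x, y, z) with a grey terminal rail 48 x 36 x 10 mm on top, 42 mm high in all, about 0.28 kg. The point is its centre, 21 mm above its underside; x along its length, z up. All packs are alike; two to four of them are there (None if absent).
- spray_can: bystander: upright can, 58 mm across, 120 mm high; origin at its underside
- tape_measure: bystander: tape measure, 66 x 36 x 62 mm high; origin at its underside
- screw_tray: bystander: open grey tray, 120 x 90 x 40 mm; origin at its underside
- pack1: the same pack as point pack1_mid; origin at the centre of its underside
- pack2: the same pack as point pack2_mid; origin at the centre of its underside
- pack3: the same pack as point pack3_mid; origin at the centre of its underside
- pack4: the same pack as point pack4_mid; origin at the centre of its underside

How it is judged (in metres and radians):
On the way, in this order (a step that is already met when the one before it is completed fails the run):
1. the lid is swung right back and stays open (value of joint lid above 1.9 rad and distance between the grasp point and lid_bar above 0.04 m), for 0.3 s.
2. with the lid open, every pack lies in the box, let go (x of pack1_mid in the frame of box_floor between -0.1 and 0.1 m and y of pack1_mid in the frame of box_floor between -0.1 and 0.1 m and z of pack1_mid in the frame of box_floor between 0 and 0.06 m and x of pack2_mid in the frame of box_floor between -0.1 and 0.1 m and y of pack2_mid in the frame of box_floor between -0.1 and 0.1 m and z of pack2_mid in the frame of box_floor between 0 and 0.06 m and x of pack3_mid in the frame of box_floor between -0.1 and 0.1 m and y of pack3_mid in the frame of box_floor between -0.1 and 0.1 m and z of pack3_mid in the frame of box_floor between 0 and 0.06 m and x of pack4_mid in the frame of box_floor between -0.1 and 0.1 m and y of pack4_mid in the frame of box_floor between -0.1 and 0.1 m and z of pack4_mid in the frame of box_floor between 0 and 0.06 m and value of joint lid above 1.7 rad and contact force between each of pack1, pack2, pack3, pack4 and the fingers below 0.1 N), for 0.2 s.
3. the lid is closed (value of joint lid below 0.01 rad), for 0.2 s.
4. the cap is pushed down over the post and turned a quarter turn (horizontal distance between cap_grip and post below 0.006 m and angle between the x axis of cap_grip and the x axis of post, either way round below 0.3 rad and angle between cap_grip's own z axis and vertical below 0.12 rad and z of cap_grip in the frame of post below 0.06 m and value of joint lid below 0.01 rad), for 0.1 s.
At the end, for the whole second after the job is handed in: Every pack is inside the box, the lid closed (joint under 0.01 rad), and the cap locked, upright (0.12 rad) and at rest on the post: within 6 mm of its axis, wing within 0.3 rad of the box's x axis, risen into its catch with its underside 9.3 to 14 mm above the post's foot point (all of step 4 and x of pack1_mid in the frame of box_floor between -0.1 and 0.1 m and y of pack1_mid in the frame of box_floor between -0.1 and 0.1 m and z of pack1_mid in the frame of box_floor between 0 and 0.06 m and x of pack2_mid in the frame of box_floor between -0.1 and 0.1 m and y of pack2_mid in the frame of box_floor between -0.1 and 0.1 m and z of pack2_mid in the frame of box_floor between 0 and 0.06 m and x of pack3_mid in the frame of box_floor between -0.1 and 0.1 m and y of pack3_mid in the frame of box_floor between -0.1 and 0.1 m and z of pack3_mid in the frame of box_floor between 0 and 0.06 m and x of pack4_mid in the frame of box_floor between -0.1 and 0.1 m and y of pack4_mid in the frame of box_floor between -0.1 and 0.1 m and z of pack4_mid in the frame of box_floor between 0 and 0.06 m and z of cap_grip in the frame of post above 0.0553 m and linear speed of cap below 0.02 m/s); the robot touches nothing.
It fails at once if the lid snaps shut (turns shut faster than 1.5 rad/s while above 0.06 rad) (velocity of joint lid below -1.5 rad/s and value of joint lid above 0.06 rad).
It fails at once if the spray can is moved more than 3 cm or tipped over (distance of spray_can from where it was at the start of the episode above 0.03 m or angle between spray_can's own z axis and vertical above 0.5 rad).
It fails at once if the tape measure is moved more than 3 cm or tipped over (distance of tape_measure from where it was at the start of the episode above 0.03 m or angle between tape_measure's own z axis and vertical above 0.5 rad).
It fails at once if the screw tray is moved more than 3 cm or tipped over (distance of screw_tray from where it was at the start of the episode above 0.03 m or angle between screw_tray's own z axis and vertical above 0.5 rad).
Of pack1, pack2, pack3, pack4 only 2 to 4 are there at a start; the rules pass over those that are not, and their reading is None.
At some moment in a run one of pack1, pack2, pack3, pack4 may be knocked a few centimetres aside while the robot is not near it.
It also fails if it takes over 210 s, if anything falls off the work surface, if the arm or the gripper's body presses on something with over 40 N, if the wrist force passes 120 N, or if a joint passes its speed limit or range.

## Working session

There is one attempt and no reset: what is moved stays moved. The work goes in short steps, Python scripts to look and compute and a tool call to move; the robot and the scene stay as the last step left them, time stands still between calls to the robot, and variables do not carry over. Pictures are saved under pics/ and viewed, and the job is handed in when it is done.

Besides the shell and the picture viewer there is one more tool, called after "Request:" as a command line: name --pt "numbers of a row" for each row, then --argument value for the rest. step_arm: Moves the arm, as the interface text tells. Its arguments: {"type":"object","properties":{"deltas":{"type":"array"}},"required":["deltas"]}

```bash
mkdir -p pics
cat > h.py <<'E'
import numpy as np, cv2
from station import manip
def shot(n,f):
    p=manip.grab_frame(n); cv2.imwrite('pics/'+f,p['pixels'][:,:,::-1]); return p
E
python3 - <<'E'
from h import *
print(manip.read_state(), manip.pinch_z)
for n in ['side','top','wrist']:
    p=shot(n,n+'0.png'); print(n,p['fx'],p['cx'],p['cy'],np.round(p['pose'],3).tolist(),[k for k in p])
    for t in ['box_floor','lid_hinge','lid_bar','lid','post','plunger','cap_grip','cap','pack1','pack1_mid','spray_can','tape_measure','screw_tray']:
        try: print(t,[(np.round(r['centre']).tolist(),round(r['score'],2)) for r in manip.spot_in(t,p)])
        except Exception as e: print(t,e)
E
```

```text
{'time': 0.0, 'joint_pos': array([ 1.18578632,  0.41193837, -0.01274908,  1.59706848,  0.00557869,
        1.13429611, -0.08222979]), 'dq': array([ 4.42522261e-05,  9.39868329e-04,  2.80370847e-04, -1.12934450e-04,
        6.50090803e-04,  2.17959584e-05, -1.69740579e-03]), 'effort': array([ 6.01809938e-05, -6.00634575e+01,  6.82053231e-01, -2.99408734e+01,
        1.37364725e-02,  1.06957057e-02,  5.16746820e-05]), 'tcp_pos': array([ 194.53782754, -593.41458384,  230.41889944]), 'tcp_rot': array([-8.19356178e-04,  9.87478222e-01,  1.57753161e-01, -1.73891814e-04]), 'contact_force': array([-0.13938271,  0.1181694 , -0.47387488]), 'wrist_torque': array([-0.03281796,  0.00755257, -0.0536024 ]), 'grip_width': 85.42491096871223} 18.700000000000003
side 373.07000377676184 250.16657246893448 193.06616121136813 [[-0.681, 0.473, -0.56, -29.315], [-0.733, -0.437, 0.522, 540.908], [0.002, 0.765, 0.644, 763.135], [0.0, 0.0, 0.0, 1.0]] ['pixels', 'fx', 'fy', 'cx', 'cy', 'pose', 'shot']
box_floor [([525.0, 153.0, 85.0], 0.84)]
lid_hinge [([526.0, 152.0, 92.0], 0.58)]
lid_bar [([545.0, 140.0, 90.0
[... 1112 characters left out ...]
600.0, -320.0, 46.0], 0.91), ([451.0, -176.0, 42.0], 0.54)]
pack1_mid [([454.0, -172.0, 43.0], 0.82), ([497.0, -424.0, 23.0], 0.2)]
spray_can [([736.0, -121.0, 119.0], 0.96)]
tape_measure [([320.0, -385.0, 60.0], 0.92)]
screw_tray [([484.0, 435.0, 3.0], 0.75), ([560.0, 124.0, 86.0], 0.64)]
wrist 294.3750988901333 254.79975602215993 197.71431565277462 [[0.311, 0.918, 0.246, 256.769], [-0.95, 0.301, 0.08, -574.079], [-0.001, -0.258, 0.966, 373.949], [0.0, 0.0, 0.0, 1.0]] ['pixels', 'fx', 'fy', 'cx', 'cy', 'pose', 'shot']
box_floor []
lid_hinge []
lid_bar []
lid []
post []
plunger []
cap_grip []
cap []
pack1 []
pack1_mid []
spray_can []
tape_measure [([304.0, -414.0, 54.0], 0.79)]
screw_tray []
```

View pics/top0.png

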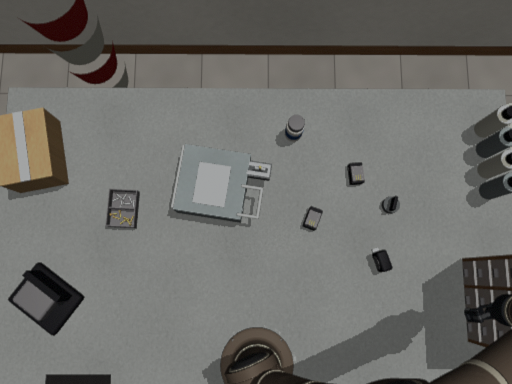

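View pics/side0.png

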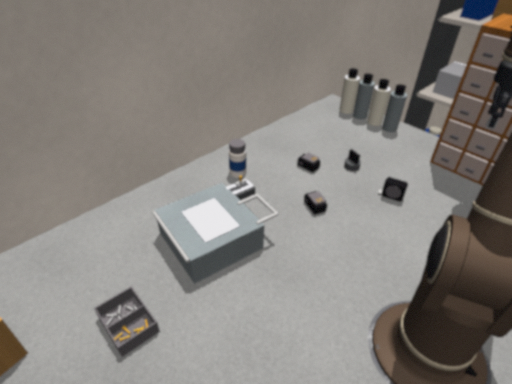

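View pics/wrist0.png

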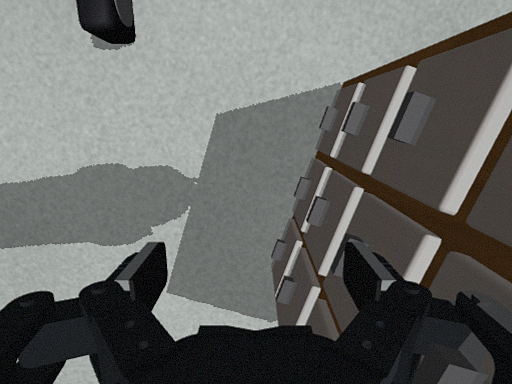

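The top view shows the box at about (212,184), with the hasp at (260,170) and the bar at (257,202). Packs are at (357,173) and (313,218) and the cap at (391,204). The tape measure is at (382,260), the can at (295,127) and the tray at (123,209). I'll measure these more closely.

Run:
```python
from h import *
im=cv2.imread('pics/top0.png')
a=cv2.resize(im[135:240,160:285],None,fx=6,fy=6,interpolation=cv2.INTER_CUBIC);cv2.imwrite('pics/c1.png',a[:600,:800])
b=cv2.resize(im[150:280,295:415],None,fx=6,fy=6,interpolation=cv2.INTER_CUBIC)[:600]
b=im[155:235,295:405];b=cv2.resize(b,None,fx=7,fy=7,interpolation=cv2.INTER_CUBIC);cv2.imwrite('pics/c2.png',cv2.convertScaleAbs(b,alpha=1.6,beta=20))
```

```text
(no output)
```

View pics/c1.png

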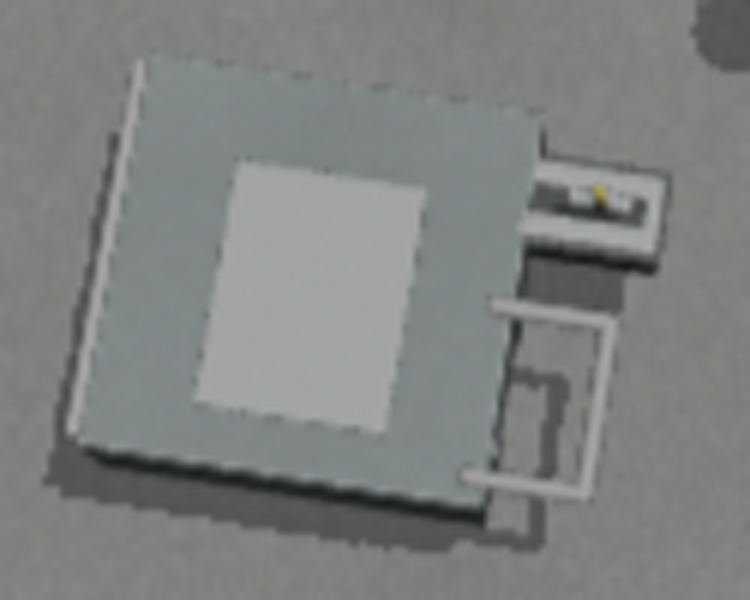

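View pics/c2.png

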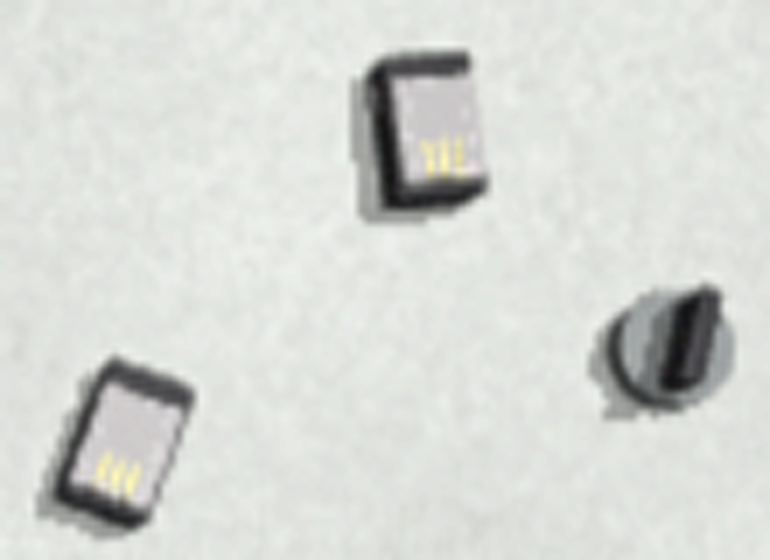

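```bash
cat >> h.py <<'E'
def ray(p,u,v,z):
    d=np.array([(u-p['cx'])/p['fx'],-(v-p['cy'])/p['fy'],-1.0]); R=p['pose'][:3,:3]; t=p['pose'][:3,3]
    w=R@d; return t+w*(z-t[2])/w[2]
def proj(p,X):
    R=p['pose'][:3,:3]; t=p['pose'][:3,3]; c=R.T@(np.array(X)-t)
    return p['cx']+p['fx']*c[0]/-c[2], p['cy']-p['fy']*c[1]/-c[2]
E
python3 - <<'E'
from h import *
p=manip.grab_frame('top')
f1=lambda x,y,z: np.round(ray(p,160+(x-2.5)/6,135+(y-2.5)/6,z),1)
f2=lambda x,y,z: np.round(ray(p,295+(x-3)/7,155+(y-3)/7,z),1)
L=[f1(*c,89) for c in [(143,57),(543,108),(488,508),(78,440)]]
print('lid',L,np.mean(L,0))
b=[f1(608,322,94),f1(585,490,94)];print('bar',b,np.mean(b,0))
print('post',f1(600,192,125))
# label edges for yaw
Q=[f1(*c,89) for c in [(240,162),(427,188),(387,432),(195,403)]];print(Q)
for n,C in [('A',[(390,78),(468,72),(488,168),(408,182)]),('B',[(118,388),(192,405),(150,512),(78,487)])]:
    P=[f2(*c,42) for c in C]; m=np.mean(P,0); d=(P[0]+P[1]-P[2]-P[3]); print(n,m,np.arctan2(d[1],d[0]),np.linalg.norm(d)/2)
P=[f2(708,288,60),f2(680,386,60)];d=P[0]-P[1];print('cap',np.mean(P,0),np.arctan2(d[1],d[0]),np.linalg.norm(d))
print('capdrum rim at24', f2(672,350,24))
E
```

```text
lid [array([680. , 234.9,  89. ]), array([653.5,  24.9,  89. ]), array([443.,  52.,  89.]), array([477. , 262.5,  89. ])] [563.375 143.575  89.   ]
bar [array([538.9,  -9.1,  94. ]), array([451.8,   2.6,  94. ])] [495.35  -3.25  94.  ]
post [600.2  -4.2 125. ]
[array([623.7, 182.7,  89. ]), array([610.3,  85.1,  89. ]), array([481.9, 104.1,  89. ]), array([496.5, 203. ,  89. ])]
A [ 602.025 -320.625   42.   ] 0.15081212301763777 47.59017755797929
B [ 451.8  -177.95   42.  ] -0.39146284152042504 50.84643546995213
cap [ 501.05 -428.05   60.  ] -0.31771831818554863 47.05507411533849
capdrum rim at24 [ 500.5 -429.    24. ]
```

```bash
cat >> h.py <<'E'
from scipy.spatial.transform import Rotation as Ro
def Rt(s=None):
    s=s or manip.read_state(); q=s['tcp_rot']; return Ro.from_quat([q[1],q[2],q[3],q[0]])
def down(yaw,tilt=0.0):
    # tool x along yaw, z down ; tilt about tool x
    return Ro.from_euler('z',yaw)*Ro.from_euler('x',np.pi)*Ro.from_euler('x',tilt)
def plan(pos,R,n,hand,yawsign=None):
    """n rows from now to the pose"""
    s=manip.read_state(); R0=Rt(s); p0=s['tcp_pos']
    rv=(R0.inv()*R).as_rotvec()
    if yawsign is not None and np.sign(rv[2])!=yawsign and abs(rv[2])>0.3:
        a=np.linalg.norm(rv); rv=rv*(1-2*np.pi/a)
    dp=(np.array(pos)-p0)/n; Rk=R0
    print('rot',np.round(rv,3),'dist',np.round(np.array(pos)-p0,1))
    for k in range(n):
        d=Rk.inv().apply(dp)/10; print([hand]+[round(float(v),2) for v in d]+[round(float(v),3) for v in rv/n]); Rk=Rk*Ro.from_rotvec(rv/n)
def st():
    s=manip.read_state(); R=Rt(s); x=R.as_matrix()[:,0]
    print(round(s['time'],2),np.round(s['tcp_pos'],1),'yaw',round(np.arctan2(x[1],x[0]),3),'z',np.round(R.as_matrix()[:,2],3),'F',np.round(s['contact_force'],1),'w',round(s['grip_width'],1),'q',np.round(s['joint_pos'],2))
YAW=-0.132; C=np.array([561,143.,0]); bx=np.array([np.cos(YAW),np.sin(YAW),0]); by=np.array([-np.sin(YAW),np.cos(YAW),0])
E
python3 - <<'E'
from h import *
st(); plan([495,-3,200],down(3.01),25,40,-1)
E
```

```text
2.15 [ 194.7 -593.9  231.3] yaw 0.317 z [ 0. -0. -1.] F [0.5 0.2 0.7] w 85.5 q [ 1.19  0.41 -0.01  1.6   0.01  1.13 -0.08]
rot [ 0.     0.    -2.693] dist [300.3 590.9 -31.3]
[40, 1.88, -1.87, 0.13, 0.0, 0.0, -0.108]
[40, 2.07, -1.66, 0.13, 0.0, 0.0, -0.108]
[40, 2.23, -1.43, 0.13, 0.0, 0.0, -0.108]
[40, 2.38, -1.18, 0.13, 0.0, 0.0, -0.108]
[40, 2.49, -0.92, 0.13, 0.0, 0.0, -0.108]
[40, 2.57, -0.64, 0.13, 0.0, 0.0, -0.108]
[40, 2.63, -0.36, 0.13, 0.0, 0.0, -0.108]
[40, 2.65, -0.08, 0.13, 0.0, 0.0, -0.108]
[40, 2.64, 0.21, 0.13, 0.0, 0.0, -0.108]
[40, 2.61, 0.49, 0.13, 0.0, 0.0, -0.108]
[40, 2.54, 0.77, 0.13, 0.0, 0.0, -0.108]
[40, 2.44, 1.04, 0.13, 0.0, 0.0, -0.108]
[40, 2.32, 1.29, 0.13, 0.0, 0.0, -0.108]
[40, 2.16, 1.53, 0.13, 0.0, 0.0, -0.108]
[40, 1.99, 1.76, 0.13, 0.0, 0.0, -0.108]
[40, 1.79, 1.96, 0.13, 0.0, 0.0, -0.108]
[40, 1.56, 2.14, 0.13, 0.0, 0.0, -0.108]
[40, 1.32, 2.3, 0.13, 0.0, 0.0, -0.108]
[40, 1.07, 2.43, 0.13, 0.0, 0.0, -0.108]
[40, 0.8, 2.53, 0.13, 0.0, 0.0, -0.108]
[40, 0.53, 2.6, 0.13, 0.0, 0.0, -0.108]
[40, 0.24, 2.64, 0.13, 0.0, 0.0, -0.108]
[40, -0.04, 2.65, 0.13, 0.0, 0.0, -0.108]
[40, -0.33, 2.63, 0.13, 0.0, 0.0, -0.108]
[40, -0.61, 2.58, 0.13, 0.0, 0.0, -0.108]
```

Request:
step_arm --pt "40 1.9 -1.9 0 0 0 -0.108" --pt "40 2.1 -1.7 0 0 0 -0.108" --pt "40 2.2 -1.4 0 0 0 -0.108" --pt "40 2.4 -1.2 0 0 0 -0.108" --pt "40 2.5 -0.9 0 0 0 -0.108"

```text
time: 2.57
tcp_pos: [251.8, -475.9, 230.0]
tcp_rot: [0.001, 0.908, 0.42, -0.002]
contact_force: [0.8, -0.5, -1.1]
grip_width: 33.8
```

Request:
step_arm --pt "40 2.6 -0.6 0 0 0 -0.108" --pt "40 2.6 -0.4 0 0 0 -0.108" --pt "40 2.6 -0.1 0 0 0 -0.108" --pt "40 2.6 0.2 0 0 0 -0.108" --pt "40 2.6 0.5 0 0 0 -0.108"

```text
time: 2.98
tcp_pos: [310.7, -351.5, 230.2]
tcp_rot: [0.001, 0.754, 0.657, -0.003]
contact_force: [0.8, 1.0, 0.1]
grip_width: 34.1
```

Request:
step_arm --pt "40 2.5 0.8 0 0 0 -0.108" --pt "40 2.4 1.0 0 0 0 -0.108" --pt "40 2.3 1.3 0 0 0 -0.108" --pt "40 2.2 1.5 0 0 0 -0.108" --pt "40 2.0 1.8 0 0 0 -0.108"

```text
time: 3.4
tcp_pos: [366.5, -224.9, 230.5]
tcp_rot: [0.002, 0.54, 0.842, -0.004]
contact_force: [1.3, 0.7, -0.0]
grip_width: 34.4
```

Run:
```python
from h import *
st(); plan([495,-3,200],down(3.01),10,40,-1)
```

```text
3.4 [ 366.5 -224.9  230.5] yaw 2.001 z [-0.    -0.009 -1.   ] F [ 1.3  0.7 -0. ] w 34.4 q [ 0.91  0.11 -0.51  2.02  0.07  1.03  0.8 ]
rot [-0.007  0.005 -1.009] dist [128.5 221.9 -30.5]
[40, 1.48, 2.09, 0.29, -0.001, 0.0, -0.101]
[40, 1.26, 2.23, 0.29, -0.001, 0.0, -0.101]
[40, 1.03, 2.35, 0.29, -0.001, 0.0, -0.101]
[40, 0.79, 2.44, 0.29, -0.001, 0.0, -0.101]
[40, 0.54, 2.51, 0.29, -0.001, 0.0, -0.101]
[40, 0.29, 2.55, 0.3, -0.001, 0.0, -0.101]
[40, 0.03, 2.56, 0.3, -0.001, 0.0, -0.101]
[40, -0.23, 2.55, 0.3, -0.001, 0.0, -0.101]
[40, -0.49, 2.52, 0.3, -0.001, 0.0, -0.101]
[40, -0.74, 2.46, 0.3, -0.001, 0.0, -0.101]
```

Request:
step_arm --pt "40 1.5 2.1 0.3 0 0 -0.101" --pt "40 1.3 2.2 0.3 0 0 -0.101" --pt "40 1.0 2.4 0.3 0 0 -0.101" --pt "40 0.8 2.4 0.3 0 0 -0.101" --pt "40 0.5 2.5 0.3 0 0 -0.101"

```text
time: 3.82
tcp_pos: [432.1, -107.7, 216.2]
tcp_rot: [0.004, 0.3, 0.954, -0.005]
contact_force: [1.1, -0.1, 0.5]
grip_width: 33.9
```

Request:
step_arm --pt "40 0.3 2.5 0.3 0 0 -0.101" --pt "40 0 2.6 0.3 0 0 -0.101" --pt "40 -0.2 2.6 0.3 0 0 -0.101" --pt "40 -0.5 2.5 0.3 0 0 -0.101" --pt "40 -0.7 2.5 0.3 0 0 -0.101"

```text
time: 4.23
tcp_pos: [495.1, 11.4, 200.7]
tcp_rot: [0.004, 0.04, 0.999, -0.007]
contact_force: [0.1, -1.1, 0.4]
grip_width: 34.2
```

Run:
```python
from h import *
st(); plan([495,-3,200],down(3.01),2,40,-1)
p=shot('wrist','w1.png')
for t in ['lid_bar','post','plunger']: print(t,[(np.round(r['centre']).tolist(),round(r['score'],2)) for r in manip.spot_in(t,p)])
print([np.round(proj(p,X)) for X in [[495.4,-3.3,94],[538.9,-9,94],[452,2.6,94],[602,-3.7,125]]])
```

```text
4.23 [495.1  11.4 200.7] yaw 3.061 z [ 0.008 -0.014 -1.   ] F [ 0.1 -1.1  0.4] w 34.2 q [ 0.53  0.32 -0.8   1.91  0.29  1.02  1.1 ]
rot [-0.013  0.009  0.051] dist [ -0.1 -14.4  -0.7]
[40, -0.05, -0.72, 0.04, -0.007, 0.005, 0.026]
[40, -0.07, -0.71, 0.04, -0.007, 0.005, 0.026]
lid_bar [([526.0, 134.0, 91.0], 0.58)]
post [([523.0, 132.0, 90.0], 0.76)]
plunger [([596.0, -9.0, 119.0], 0.46)]
[array([240., 197.]), array([238., 243.]), array([242., 146.]), array([249., 324.])]
```

View pics/w1.png

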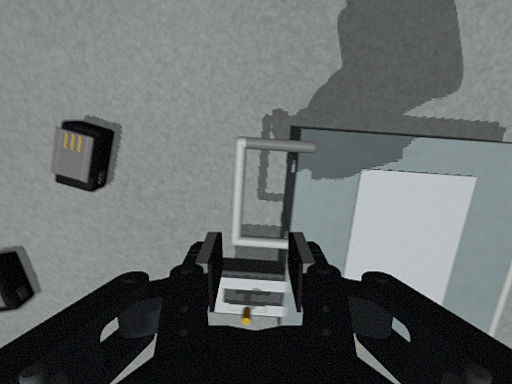

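Request:
step_arm --pt "40 0 -0.7 0.0 -0.007 0.005 0.026" --pt "40 0 -0.7 1.0 -0.007 0.005 0.026" --pt "40 0 0 2.5 0 0 0" --pt "40 0 0 2.5 0 0 0" --pt "40 0 0 0 0 0 0"

```text
time: 4.85
tcp_pos: [492.3, -12.9, 138.8]
tcp_rot: [0.0, 0.08, 0.997, -0.001]
contact_force: [-2.0, -0.0, 0.5]
grip_width: 34.1
```

Run:
```python
from h import *
st(); plan([495,-3,70],down(3.01),4,40)
```

```text
4.85 [492.3 -12.9 138.8] yaw 2.981 z [-0.    -0.002 -1.   ] F [-2.  -0.   0.5] w 34.1 q [ 0.53  0.39 -0.74  1.98  0.34  0.9   1.02]
rot [-0.002  0.    -0.029] dist [  2.7   9.9 -68.8]
[40, -0.03, 0.26, 1.72, -0.0, 0.0, -0.007]
[40, -0.03, 0.26, 1.72, -0.0, 0.0, -0.007]
[40, -0.03, 0.26, 1.72, -0.0, 0.0, -0.007]
[40, -0.03, 0.26, 1.72, -0.0, 0.0, -0.007]
```

Request:
step_arm --pt "40 0 1.0 0 0 0 -0.029" --pt "40 0 0 0 0 0 0" --pt "40 0 0 1.5 0 0 0" --pt "40 0 0 1.5 0 0 0" --pt "40 0 0 0 0 0 0"

```text
time: 5.27
tcp_pos: [495.3, -6.0, 111.5]
tcp_rot: [0.002, 0.069, 0.998, -0.001]
contact_force: [-0.2, -0.8, 0.4]
grip_width: 34.1
```

Run:
```python
from h import *
st(); plan([495,-3,70],down(3.01),3,40)
```

```text
5.27 [495.3  -6.  111.5] yaw 3.003 z [ 0.003 -0.003 -1.   ] F [-0.2 -0.8  0.4] w 34.1 q [ 0.49  0.44 -0.72  2.    0.39  0.84  0.99]
rot [-0.003  0.003 -0.007] dist [ -0.3   3.  -41.5]
[40, 0.03, 0.1, 1.38, -0.001, 0.001, -0.002]
[40, 0.03, 0.1, 1.38, -0.001, 0.001, -0.002]
[40, 0.02, 0.1, 1.38, -0.001, 0.001, -0.002]
```

Request:
step_arm --pt "40 0 0.3 1.4 0 0 0" --pt "40 0 0 1.3 0 0 0" --pt "40 0 0 1.0 0 0 0" --pt "40 0 0 0 0 0 0"

```text
time: 5.6
tcp_pos: [498.9, -3.4, 77.3]
tcp_rot: [0.005, 0.07, 0.998, -0.002]
contact_force: [0.0, -0.4, -0.0]
grip_width: 34.2
```

Run:
```python
from h import *
st(); plan([495,-3,70],down(3.01),1,40)
shot('wrist','w2.png')
```

```text
5.6 [498.9  -3.4  77.3] yaw 3.002 z [ 0.009 -0.004 -1.   ] F [ 0.  -0.4 -0. ] w 34.2 q [ 0.45  0.49 -0.69  2.02  0.45  0.77  0.93]
rot [-0.003  0.01  -0.008] dist [-3.9  0.4 -7.3]
[40, 0.4, -0.02, 0.73, -0.003, 0.01, -0.008]
```

View pics/w2.png

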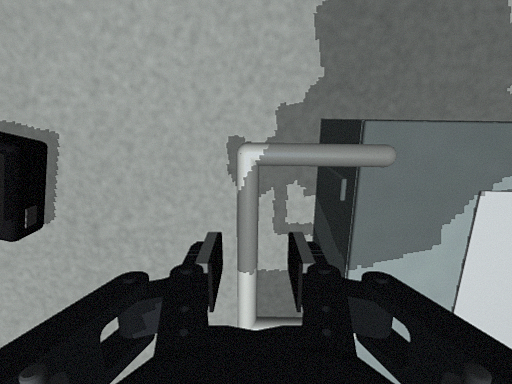

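Request:
step_arm --pt "40 0.3 -0.2 0.7 0 0.01 -0.008" --pt "40 0 0 0 0 0 0" --pt "0 0 0 0 0 0 0" --pt "0 0 0 0 0 0 0" --pt "0 0 0 0 0 0 0"

```text
time: 6.07
tcp_pos: [496.5, -6.8, 72.1]
tcp_rot: [-0.0, 0.066, 0.998, -0.002]
contact_force: [-0.5, -1.4, -0.2]
grip_width: 8.1
```

Request:
step_arm --pt "0 0 0 0 0 0 0" --pt "0 0 0 0 0 0 0" --pt "0 0 0 0 0 0 0"

```text
time: 6.32
tcp_pos: [496.5, -6.8, 72.6]
tcp_rot: [0.0, 0.067, 0.998, -0.002]
contact_force: [-0.4, -1.3, -1.0]
grip_width: 7.7
```

Run:
```python
from h import *
st()
shot('wrist','w3.png')
```

```text
6.32 [496.5  -6.8  72.6] yaw 3.008 z [-0.    -0.005 -1.   ] F [-0.4 -1.3 -1. ] w 7.7 q [ 0.45  0.5  -0.68  2.02  0.45  0.77  0.94]
```

View pics/w3.png

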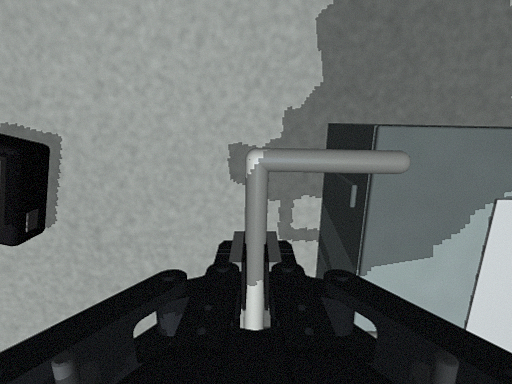

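```bash
cat >> h.py <<'E'
T0=np.array([496.5,-6.8,72.6])
def tcpth(th): return T0+by*260*(1-np.cos(th))+np.array([0,0,260*np.sin(th)])
def thnow():
    d=manip.read_state()['tcp_pos']-T0; y=260-d@by; r=np.hypot(y,d[2]); return np.arctan2(d[2],y),r,d@bx
def arc(dth,n):
    st(); th,r,ex=thnow(); print('theta',round(th,3),'r',round(r,1),'ex',round(ex,1)); R=Rt(); p=manip.read_state()['tcp_pos']
    err=(R.inv()*down(3.01)).as_rotvec(); print('roterr',np.round(err,3))
    for k in range(n):
        q=tcpth(th+(k+1)*dth); print(np.round(R.inv().apply(q-p)/10,2)); p=q
E
python3 - <<'E'
from h import *
arc(0.05,5)
E
```

```text
6.37 [496.5  -6.8  72.6] yaw 3.008 z [-0.    -0.005 -1.   ] F [-1.2 -1.9 -1. ] w 7.6 q [ 0.45  0.5  -0.68  2.02  0.45  0.77  0.94]
theta -0.0 r 260.0 ex 0.0
roterr [-0.005  0.001 -0.002]
[ 0.    0.03 -1.3 ]
[-0.    0.09 -1.3 ]
[-0.    0.16 -1.29]
[-0.    0.22 -1.28]
[-0.    0.28 -1.27]
```

Request:
step_arm --pt "0 0 0 -0.7 0 0 0" --pt "0 0 0.1 -1.3 0 0 0" --pt "0 0 0.1 -1.3 0 0 0" --pt "0 0 0.2 -1.3 0 0 0" --pt "0 0 0.3 -1.3 0 0 0"

```text
time: 6.78
tcp_pos: [497.7, 1.4, 134.6]
tcp_rot: [-0.0, 0.066, 0.998, -0.001]
contact_force: [2.5, -0.3, -4.4]
grip_width: 7.6
```

Run:
```python
from h import *
arc(0.06,5)
```

```text
6.78 [497.7   1.4 134.6] yaw 3.01 z [-0.001 -0.002 -1.   ] F [ 2.5 -0.3 -4.4] w 7.6 q [ 0.5   0.41 -0.75  1.97  0.36  0.9   1.01]
theta 0.242 r 259.2 ex 0.1
roterr [-0.002 -0.    -0.   ]
[ 0.01  0.34 -1.52]
[ 0.    0.5  -1.48]
[ 0.    0.59 -1.44]
[ 0.    0.68 -1.4 ]
[ 0.    0.76 -1.36]
```

Follows well with low forces.

Request:
step_arm --pt "0 0 0.4 -1.5 0 0 0" --pt "0 0 0.5 -1.5 0 0 0" --pt "0 0 0.6 -1.4 0 0 0" --pt "0 0 0.7 -1.4 0 0 0" --pt "0 0 0.8 -1.4 0 0 0"

```text
time: 7.2
tcp_pos: [503.2, 36.7, 215.4]
tcp_rot: [0.003, 0.064, 0.998, 0.002]
contact_force: [5.5, 3.0, -6.7]
grip_width: 7.4
```

Run:
```python
from h import *
arc(0.06,5)
```

```text
7.2 [503.2  36.7 215.4] yaw 3.013 z [ 0.007  0.004 -1.   ] F [ 5.5  3.  -6.7] w 7.4 q [ 0.5   0.32 -0.8   1.87  0.26  1.05  1.03]
theta 0.584 r 258.9 ex 0.9
roterr [0.005 0.006 0.003]
[ 0.08  0.82 -1.33]
[-0.01  0.98 -1.21]
[-0.01  1.05 -1.15]
[-0.01  1.12 -1.09]
[-0.01  1.18 -1.02]
```

Request:
step_arm --pt "0 0.1 0.8 -1.3 0 0 0" --pt "0 0 1.0 -1.2 0 0 0" --pt "0 0 1.1 -1.1 0 0 0" --pt "0 0 1.1 -1.1 0 0 0" --pt "0 0 1.2 -1.0 0 0 0"

```text
time: 7.62
tcp_pos: [512.9, 98.8, 282.3]
tcp_rot: [0.012, 0.061, 0.998, 0.01]
contact_force: [13.8, 9.0, -19.6]
grip_width: 7.6
```

Run:
```python
from h import *
arc(0.06,5)
```

```text
7.62 [512.9  98.8 282.3] yaw 3.019 z [ 0.025  0.019 -1.   ] F [ 13.8   9.  -19.6] w 7.6 q [ 0.42  0.28 -0.85  1.75  0.22  1.18  0.97]
theta 0.94 r 259.7 ex 2.4
roterr [0.022 0.023 0.009]
[ 0.2   1.29 -0.89]
[-0.03  1.35 -0.77]
[-0.03  1.4  -0.69]
[-0.03  1.44 -0.61]
[-0.03  1.47 -0.52]
```

Request:
step_arm --pt "0 0.2 1.0 -0.7 0.01 0.01 0.005" --pt "0 0.1 1.2 -0.8 0.01 0.01 0.005" --pt "0 0 1.3 -0.7 0 0 0"

```text
time: 7.87
tcp_pos: [519.3, 140.2, 308.1]
tcp_rot: [0.009, 0.064, 0.998, 0.007]
contact_force: [10.3, 3.5, -14.6]
grip_width: 7.4
```

Run:
```python
from h import *
arc(0.06,5)
```

```text
7.87 [519.3 140.2 308.1] yaw 3.013 z [ 0.018  0.012 -1.   ] F [ 10.3   3.5 -14.6] w 7.4 q [ 0.34  0.3  -0.86  1.67  0.23  1.25  0.88]
theta 1.13 r 260.5 ex 3.3
roterr [0.015 0.016 0.003]
[ 0.31  1.46 -0.57]
[-0.01  1.47 -0.52]
[-0.01  1.5  -0.43]
[-0.01  1.52 -0.34]
[-0.01  1.54 -0.24]
```

Request:
step_arm --pt "0 -0.05 1.4 -0.5 0.01 0.01 0.01" --pt "0 -0.05 1.4 -0.5 0.005 0.005 0.01" --pt "0 -0.05 1.5 -0.4 0 0 0" --pt "0 -0.05 1.5 -0.3 0 0 0" --pt "0 -0.05 1.5 -0.2 0 0 0"

```text
time: 8.28
tcp_pos: [530.6, 213.8, 331.7]
tcp_rot: [0.001, 0.073, 0.997, -0.002]
contact_force: [3.9, -1.2, -8.6]
grip_width: 7.1
```

```bash
sed -i 's/YAW=-0.132/YAW=-0.15/; s/down(3.01)).as/down(np.pi+YAW)).as/' h.py
python3 - <<'E'
from h import *
arc(0.06,5)
E
```

```text
8.28 [530.6 213.8 331.7] yaw 2.995 z [ 0.001 -0.004 -1.   ] F [ 3.9 -1.2 -8.6] w 7.1 q [ 0.16  0.37 -0.85  1.54  0.28  1.36  0.71]
theta 1.43 r 261.7 ex 0.8
roterr [-0.004  0.002  0.003]
[ 0.07  1.57 -0.01]
[-0.    1.56 -0.09]
[-0.    1.56  0.01]
[-0.    1.56  0.1 ]
[-0.    1.55  0.19]
```

Request:
step_arm --pt "0 0 1.5 0 0 0 0" --pt "0 0 1.5 0 0 0 0" --pt "0 0 1.5 0 0 0 0" --pt "0 0 1.5 0.1 0 0 0" --pt "0 0 1.5 0.2 0 0 0"

```text
time: 8.7
tcp_pos: [541.9, 286.5, 333.1]
tcp_rot: [0.002, 0.073, 0.997, -0.006]
contact_force: [3.6, -2.4, -3.6]
grip_width: 7.5
```

Run:
```python
from h import *
arc(0.05,5)
```

```text
8.7 [541.9 286.5 333.1] yaw 2.995 z [ 0.004 -0.012 -1.   ] F [ 3.6 -2.4 -3.6] w 7.5 q [ 0.    0.45 -0.84  1.44  0.34  1.41  0.58]
theta 1.711 r 263.1 ex 1.0
roterr [-0.011  0.006  0.003]
[0.1  1.25 0.5 ]
[-0.    1.27  0.26]
[-0.    1.26  0.33]
[-0.    1.24  0.39]
[-0.    1.22  0.45]
```

Request:
step_arm --pt "0 0 1.3 0.3 -0.005 0.003 0" --pt "0 0 1.3 0.3 -0.005 0.003 0" --pt "0 0 1.3 0.3 0 0 0" --pt "0 0 1.2 0.4 0 0 0" --pt "0 0 1.2 0.4 0 0 0"

```text
time: 9.12
tcp_pos: [551.5, 349.5, 316.6]
tcp_rot: [-0.0, 0.074, 0.997, -0.002]
contact_force: [2.2, 3.8, -1.1]
grip_width: 7.2
```

Run:
```python
from h import *
arc(0.04,5)
```

```text
9.12 [551.5 349.5 316.6] yaw 2.994 z [-0.001 -0.004 -1.   ] F [ 2.2  3.8 -1.1] w 7.2 q [-0.12  0.53 -0.82  1.36  0.39  1.42  0.49]
theta 1.962 r 263.9 ex 1.2
roterr [-0.004 -0.     0.002]
[0.11 0.81 0.78]
[-0.    0.94  0.45]
[-0.    0.92  0.49]
[-0.    0.9   0.52]
[-0.    0.88  0.56]
```

Request:
step_arm --pt "0 0 0.9 0.5 0 0 0" --pt "0 0 0.9 0.5 0 0 0" --pt "0 0 0 0 0 0 0" --pt "30 0 0 0 0 0 0" --pt "30 0 0 0 0 0 0"

```text
time: 9.53
tcp_pos: [553.7, 374.2, 305.9]
tcp_rot: [-0.001, 0.072, 0.997, 0.001]
contact_force: [0.7, -0.1, -0.5]
grip_width: 25.7
```

Run:
```python
from h import *
arc(0.04,1)
shot('wrist','w4.png'); shot('side','s4.png')
```

```text
9.53 [553.7 374.2 305.9] yaw 2.998 z [-0.001  0.001 -1.   ] F [ 0.7 -0.1 -0.5] w 25.7 q [-0.16  0.56 -0.82  1.34  0.4   1.41  0.46]
theta 2.063 r 264.8 ex -0.4
roterr [ 0.001 -0.002  0.006]
[-0.05  0.68  0.94]
```

View pics/w4.png

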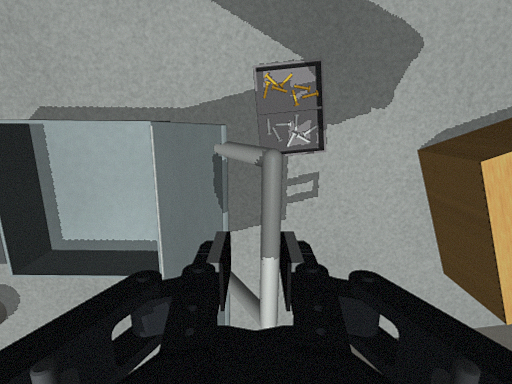

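View pics/s4.png

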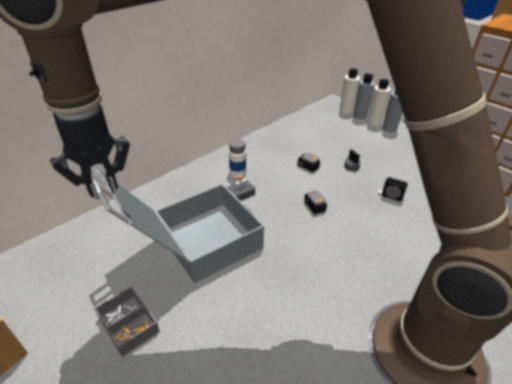

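Request:
step_arm --pt "30 0 0 -1.5 0 0 0" --pt "30 0 0 -2 0 0 0" --pt "30 0 0 -2.5 0 0 0" --pt "30 0 0 -2 0 0 0" --pt "30 0 0 0 0 0 0"

```text
time: 10.05
tcp_pos: [551.0, 372.9, 388.7]
tcp_rot: [-0.003, 0.071, 0.997, -0.001]
contact_force: [-0.8, -0.0, 0.7]
grip_width: 25.6
```

Run:
```python
from h import *
st()
p=shot('top','t5.png')
for t in ['lid_bar','lid','pack1','cap']: print(t,[(np.round(r['centre']).tolist(),round(r['score'],2)) for r in manip.spot_in(t,p)])
```

```text
10.05 [551.  372.9 388.7] yaw 3.0 z [-0.007 -0.001 -1.   ] F [-0.8 -0.   0.7] w 25.6 q [-0.18  0.53 -0.83  1.19  0.37  1.58  0.5 ]
lid_bar [([656.0, 296.0, 184.0], 0.92)]
lid [([650.0, 298.0, 183.0], 0.66)]
pack1 [([600.0, -319.0, 41.0], 0.87), ([452.0, -173.0, 43.0], 0.82)]
cap [([497.0, -427.0, 24.0], 0.55)]
```

View pics/t5.png

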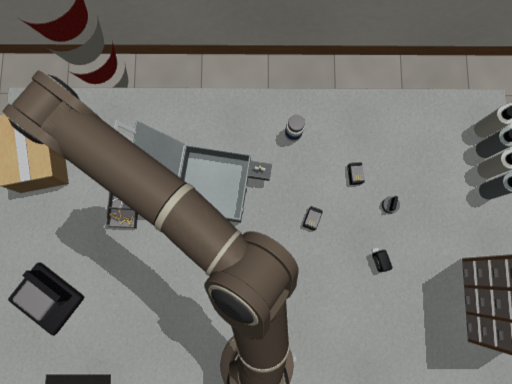

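Run:
```python
from h import *
plan([452,-176,180],down(2.75),18,100)
```

```text
rot [-0.008 -0.01   0.25 ] dist [ -98.7 -547.5 -202.9]
[100, 0.1, -3.08, 1.15, -0.0, -0.001, 0.014]
[100, 0.06, -3.08, 1.15, -0.0, -0.001, 0.014]
[100, 0.02, -3.08, 1.15, -0.0, -0.001, 0.014]
[100, -0.03, -3.08, 1.15, -0.0, -0.001, 0.014]
[100, -0.07, -3.08, 1.14, -0.0, -0.001, 0.014]
[100, -0.11, -3.08, 1.14, -0.0, -0.001, 0.014]
[100, -0.15, -3.08, 1.14, -0.0, -0.001, 0.014]
[100, -0.19, -3.08, 1.14, -0.0, -0.001, 0.014]
[100, -0.24, -3.08, 1.14, -0.0, -0.001, 0.014]
[100, -0.28, -3.07, 1.14, -0.0, -0.001, 0.014]
[100, -0.32, -3.07, 1.14, -0.0, -0.001, 0.014]
[100, -0.36, -3.07, 1.14, -0.0, -0.001, 0.014]
[100, -0.4, -3.06, 1.13, -0.0, -0.001, 0.014]
[100, -0.45, -3.06, 1.13, -0.0, -0.001, 0.014]
[100, -0.49, -3.05, 1.13, -0.0, -0.001, 0.014]
[100, -0.53, -3.04, 1.13, -0.0, -0.001, 0.014]
[100, -0.57, -3.04, 1.13, -0.0, -0.001, 0.014]
[100, -0.61, -3.03, 1.13, -0.0, -0.001, 0.014]
```

Request:
step_arm --pt "60 0.1 -2 0 0 0 0.014" --pt "60 0.1 -3.1 0.2 0 0 0.014" --pt "60 0 -3.1 0.8 0 0 0.014" --pt "60 0 -3.1 1.1 0 0 0.014" --pt "60 -0.1 -3.1 1.1 0 0 0.014"

```text
time: 10.72
tcp_pos: [520.4, 231.6, 344.9]
tcp_rot: [-0.01, 0.101, 0.995, -0.003]
contact_force: [0.6, 0.2, -0.1]
grip_width: 51.4
```

Request:
step_arm --pt "100 -0.1 -3.1 1.2 0 0 0.014" --pt "100 -0.1 -3.1 1.2 0 0 0.014" --pt "100 -0.2 -3.1 1.2 0 0 0.014" --pt "100 -0.2 -3.1 1.2 0 0 0.014" --pt "100 -0.3 -3.1 1.2 0 0 0.014"

```text
time: 11.13
tcp_pos: [486.6, 69.1, 278.6]
tcp_rot: [-0.014, 0.139, 0.99, -0.004]
contact_force: [1.5, 0.1, -1.1]
grip_width: 85.5
```

Request:
step_arm --pt "100 -0.3 -3.1 1.2 0 0 0.014" --pt "100 -0.4 -3.1 1.2 0 0 0.014" --pt "100 -0.4 -3.1 1.2 0 0 0.014" --pt "100 -0.4 -3.1 1.2 0 0 0.014"

```text
time: 11.47
tcp_pos: [457.3, -61.3, 226.5]
tcp_rot: [-0.016, 0.169, 0.985, -0.005]
contact_force: [0.7, -0.8, 0.2]
grip_width: 85.1
```

Run:
```python
from h import *
st();plan([452,-176,150],down(2.75),5,100)
```

```text
11.47 [457.3 -61.3 226.5] yaw 2.802 z [-0.034 -0.005 -0.999] F [ 0.7 -0.8  0.2] w 85.1 q [ 0.66  0.23 -0.73  1.92  0.18  1.09  1.09]
rot [-0.017 -0.03   0.052] dist [  -5.3 -114.7  -76.5]
[100, -0.71, -2.17, 1.54, -0.003, -0.006, 0.01]
[100, -0.72, -2.17, 1.54, -0.003, -0.006, 0.01]
[100, -0.74, -2.17, 1.54, -0.003, -0.006, 0.01]
[100, -0.75, -2.17, 1.54, -0.003, -0.006, 0.01]
[100, -0.76, -2.16, 1.53, -0.003, -0.006, 0.01]
```

Request:
step_arm --pt "100 -0.7 -2.2 1.5 -0.003 -0.006 0.01" --pt "100 -0.7 -2.2 1.5 -0.003 -0.006 0.01" --pt "100 -0.7 -2.2 1.5 -0.003 -0.006 0.01" --pt "100 -0.7 -2.0 1.5 -0.003 -0.006 0.01" --pt "100 0 0 0 0 0 0"

```text
time: 11.88
tcp_pos: [443.0, -163.9, 158.6]
tcp_rot: [-0.008, 0.195, 0.981, -0.003]
contact_force: [-1.1, -0.6, -0.4]
grip_width: 85.5
```

Run:
```python
from h import *
st()
p=shot('wrist','w6.png')
print([(np.round(r['centre']).tolist(),round(r['score'],2)) for r in manip.spot_in('pack1',p)])
R=Ro.from_euler('z',-0.391).as_matrix(); c=np.array([452,-176,42])
print([np.round(proj(p,c+R@np.array(v))).tolist() for v in [(24,18,0),(24,-18,0),(-24,-18,0),(-24,18,0)]])
plan([452,-176,4],down(2.75),5,100)
```

```text
11.88 [ 443.  -163.9  158.6] yaw 2.748 z [-0.016 -0.002 -1.   ] F [-1.1 -0.6 -0.4] w 85.5 q [ 0.78  0.31 -0.64  2.    0.24  0.92  1.2 ]
[([448.0, -175.0, 43.0], 0.96), ([569.0, -310.0, 11.0], 0.54)]
[[267.0, 233.0], [229.0, 233.0], [228.0, 183.0], [268.0, 183.0]]
rot [-0.007 -0.012  0.002] dist [   7.1  -15.8 -156.8]
[100, -0.29, -0.22, 3.13, -0.001, -0.002, 0.0]
[100, -0.28, -0.22, 3.13, -0.001, -0.002, 0.0]
[100, -0.27, -0.23, 3.13, -0.001, -0.002, 0.0]
[100, -0.27, -0.23, 3.13, -0.001, -0.002, 0.0]
[100, -0.26, -0.23, 3.13, -0.001, -0.002, 0.0]
```

View pics/w6.png

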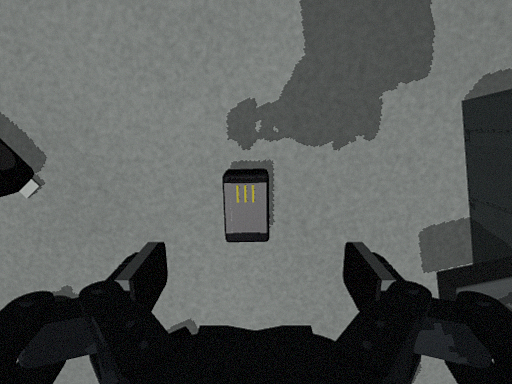

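Request:
step_arm --pt "100 -0.3 -0.3 2.5 0 -0.006 0" --pt "100 -0.3 -0.3 3.3 0 -0.004 0" --pt "100 -0.3 -0.3 3.3 0 0 0" --pt "100 0 0 2.0 0 0 0" --pt "100 0 0 0 0 0 0"

```text
time: 12.4
tcp_pos: [454.4, -167.5, 50.2]
tcp_rot: [0.003, 0.19, 0.982, -0.002]
contact_force: [-0.8, 0.8, 0.4]
grip_width: 85.2
```

Run:
```python
from h import *
st();plan([452,-176,6],down(2.75),2,100)
```

```text
12.4 [ 454.4 -167.5   50.2] yaw 2.759 z [ 0.006 -0.006 -1.   ] F [-0.8  0.8  0.4] w 85.2 q [ 0.69  0.48 -0.55  2.08  0.41  0.68  1.06]
rot [-0.003  0.007  0.009] dist [ -2.4  -8.5 -44.2]
[100, -0.03, -0.43, 2.21, -0.002, 0.004, 0.004]
[100, -0.04, -0.44, 2.21, -0.002, 0.004, 0.004]
```

Request:
step_arm --pt "100 0 -0.7 1.4 0 0.004 -0.008" --pt "100 0 -0.2 1.4 0 0.004 0" --pt "100 0 0 0.9 0 0 0" --pt "100 0 0 0 0 0 0"

```text
time: 12.73
tcp_pos: [454.3, -172.1, 14.8]
tcp_rot: [0.001, 0.184, 0.983, -0.001]
contact_force: [-0.2, -0.3, 0.2]
grip_width: 85.4
```

Run:
```python
from h import *
st();plan([452,-176,6],down(2.75),1,100)
```

```text
12.73 [ 454.3 -172.1   14.8] yaw 2.772 z [ 0.001 -0.002 -1.   ] F [-0.2 -0.3  0.2] w 85.4 q [ 0.67  0.55 -0.51  2.09  0.46  0.61  1.04]
rot [-0.001  0.002  0.022] dist [-2.3 -3.9 -8.8]
[100, 0.08, -0.44, 0.88, -0.001, 0.002, 0.022]
```

Request:
step_arm --pt "100 0.1 -0.4 0.8 0 0 0.022" --pt "100 0 0 0 0 0 0" --pt "0 0 0 0 0 0 0" --pt "0 0 0 0 0 0 0" --pt "0 0 0 0 0 0 0"

```text
time: 13.15
tcp_pos: [454.0, -175.0, 8.8]
tcp_rot: [0.003, 0.195, 0.981, -0.001]
contact_force: [-0.1, -0.3, -0.2]
grip_width: 51.9
```

Request:
step_arm --pt "0 0 0 0 0 0 0" --pt "0 0 0 0 0 0 0" --pt "0 0 0 -1.5 0 0 0" --pt "0 0 0 -2.5 0 0 0" --pt "0 0 0 -2.5 0 0 0"

```text
time: 13.57
tcp_pos: [450.2, -173.7, 72.2]
tcp_rot: [-0.002, 0.195, 0.981, -0.0]
contact_force: [-0.5, -0.2, -2.9]
grip_width: 42.9
```

Run:
```python
from h import *
st(); print(C-20*by-45*bx, C-20*by+45*bx)
t=C-25*by-45*bx; plan([t[0],t[1],170],down(3.0),14,0)
```

```text
13.57 [ 450.2 -173.7   72.2] yaw 2.749 z [-0.003  0.001 -1.   ] F [-0.5 -0.2 -2.9] w 42.9 q [ 0.73  0.45 -0.58  2.06  0.36  0.73  1.11]
[513.51653884 129.9492944    0.        ] [602.50593586 116.49986248   0.        ]
rot [-0.    -0.003 -0.251] dist [ 62.6 298.7  97.8]
[0, 0.41, 2.14, -0.7, -0.0, -0.0, -0.018]
[0, 0.37, 2.15, -0.7, -0.0, -0.0, -0.018]
[0, 0.33, 2.16, -0.7, -0.0, -0.0, -0.018]
[0, 0.29, 2.16, -0.7, -0.0, -0.0, -0.018]
[0, 0.25, 2.17, -0.7, -0.0, -0.0, -0.018]
[0, 0.21, 2.17, -0.7, -0.0, -0.0, -0.018]
[0, 0.17, 2.17, -0.7, -0.0, -0.0, -0.018]
[0, 0.13, 2.18, -0.7, -0.0, -0.0, -0.018]
[0, 0.09, 2.18, -0.7, -0.0, -0.0, -0.018]
[0, 0.05, 2.18, -0.7, -0.0, -0.0, -0.018]
[0, 0.02, 2.18, -0.7, -0.0, -0.0, -0.018]
[0, -0.02, 2.18, -0.7, -0.0, -0.0, -0.018]
[0, -0.06, 2.18, -0.7, -0.0, -0.0, -0.018]
[0, -0.1, 2.18, -0.7, -0.0, -0.0, -0.018]
```

Request:
step_arm --pt "0 0.2 1 -2.5 0 0 -0.02" --pt "0 0.3 2.2 -2.5 0 0 -0.02" --pt "0 0.3 2.2 -2 0 0 -0.02" --pt "0 0.3 2.2 -1 0 0 -0.02" --pt "0 0.2 2.2 -1 0 0 -0.02"

```text
time: 13.98
tcp_pos: [470.4, -79.3, 168.3]
tcp_rot: [-0.001, 0.149, 0.989, -0.001]
contact_force: [-0.4, -0.6, -2.5]
grip_width: 43.0
```

Request:
step_arm --pt "0 0.2 2.2 -0.3 0 0 -0.02" --pt "0 0.2 2.2 0 0 0 -0.02" --pt "0 0.2 2.2 0 0 0 -0.02" --pt "0 0.1 2.2 0 0 0 -0.02" --pt "0 0 2.2 0 0 0 -0.02"

```text
time: 14.4
tcp_pos: [492.7, 33.5, 174.8]
tcp_rot: [0.001, 0.098, 0.995, -0.002]
contact_force: [-0.8, 0.8, -2.3]
grip_width: 43.1
```

Run:
```python
from h import *
st()
t=C-25*by-45*bx; plan([t[0],t[1],150],down(3.0),4,0)
```

```text
14.4 [492.7  33.5 174.8] yaw 2.946 z [ 0.002 -0.005 -1.   ] F [-0.8  0.8 -2.3] w 43.1 q [ 0.45  0.34 -0.76  1.94  0.29  0.97  0.93]
rot [-0.004  0.003 -0.054] dist [ 20.1  91.5 -24.8]
[0, -0.05, 2.34, 0.61, -0.001, 0.001, -0.013]
[0, -0.08, 2.34, 0.61, -0.001, 0.001, -0.013]
[0, -0.11, 2.34, 0.61, -0.001, 0.001, -0.013]
[0, -0.14, 2.34, 0.62, -0.001, 0.001, -0.013]
```

Request:
step_arm --pt "0 0 2.3 0.3 0 0 -0.013" --pt "0 -0.1 2.3 0.6 0 0 -0.013" --pt "0 -0.1 2.3 0.6 0 0 -0.013" --pt "0 -0.1 1.2 0.6 0 0 -0.013" --pt "0 0 0 0 0 0 0"

```text
time: 14.82
tcp_pos: [509.5, 121.6, 153.0]
tcp_rot: [0.002, 0.067, 0.998, -0.001]
contact_force: [-0.5, 0.1, -2.4]
grip_width: 42.8
```

Run:
```python
from h import *
st()
t=C-25*by-45*bx; plan([t[0],t[1],14],down(3.0),5,0)
```

```text
14.82 [509.5 121.6 153. ] yaw 3.007 z [ 0.003 -0.003 -1.   ] F [-0.5  0.1 -2.4] w 42.8 q [ 0.27  0.43 -0.76  1.89  0.36  0.96  0.78]
rot [-0.002  0.004  0.007] dist [   3.3    3.4 -139. ]
[0, -0.04, 0.08, 2.78, -0.0, 0.001, 0.001]
[0, -0.05, 0.08, 2.78, -0.0, 0.001, 0.001]
[0, -0.05, 0.08, 2.78, -0.0, 0.001, 0.001]
[0, -0.05, 0.08, 2.78, -0.0, 0.001, 0.001]
[0, -0.05, 0.08, 2.78, -0.0, 0.001, 0.001]
```

Request:
step_arm --pt "0 0 0 2 0 0 0" --pt "0 0 0 2.5 0 0 0" --pt "0 0 0 2.5 0 0 0" --pt "0 0 0 2 0 0 0" --pt "0 0 0 0 0 0 0"

```text
time: 15.23
tcp_pos: [510.1, 120.1, 61.3]
tcp_rot: [0.003, 0.067, 0.998, -0.002]
contact_force: [-1.1, -1.0, -2.8]
grip_width: 43.0
```

Run:
```python
from h import *
st()
t=C-25*by-45*bx; plan([t[0],t[1],14],down(3.0),3,0)
```

```text
15.23 [510.1 120.1  61.3] yaw 3.007 z [ 0.006 -0.004 -1.   ] F [-1.1 -1.  -2.8] w 43.0 q [ 0.19  0.55 -0.68  1.97  0.49  0.78  0.67]
rot [-0.003  0.006  0.007] dist [  2.7   4.9 -47.3]
[0, -0.06, 0.18, 1.58, -0.001, 0.002, 0.002]
[0, -0.06, 0.18, 1.58, -0.001, 0.002, 0.002]
[0, -0.06, 0.18, 1.58, -0.001, 0.002, 0.002]
```

Request:
step_arm --pt "0 0 0.3 1.6 0 0.003 0" --pt "0 0 0.2 1.4 0 0.003 0" --pt "0 0 0 1.2 0 0 0" --pt "0 0 0 0 0 0 0" --pt "0 0 0 0 0 0 0"

```text
time: 15.65
tcp_pos: [511.9, 122.3, 19.5]
tcp_rot: [0.0, 0.069, 0.998, -0.002]
contact_force: [-0.7, 0.0, -2.6]
grip_width: 43.1
```

Request:
step_arm --pt "0 0 0 0.6 0 0 0" --pt "0 0 0 0 0 0 0" --pt "0 0 0 0 0 0 0"

```text
time: 15.9
tcp_pos: [513.1, 122.1, 14.8]
tcp_rot: [0.001, 0.069, 0.998, -0.002]
contact_force: [0.8, 0.1, -1.7]
grip_width: 43.1
```

Request:
step_arm --pt "90 0 0 0.1 0 0 0" --pt "90 0 0 0 0 0 0" --pt "90 0 0 0 0 0 0" --pt "90 0 0 -1.5 0 0 0" --pt "90 0 0 -2.5 0 0 0"

```text
time: 16.32
tcp_pos: [511.9, 121.9, 53.0]
tcp_rot: [-0.0, 0.069, 0.998, -0.002]
contact_force: [0.1, 0.1, 0.9]
grip_width: 76.7
```

Request:
step_arm --pt "90 0 0 -3 0 0 0" --pt "90 0 0 -3 0 0 0" --pt "90 0 0 -3 0 0 0" --pt "90 0 -1 -2 0 0 0" --pt "90 0 -2 -2 0 0 0"

```text
time: 16.73
tcp_pos: [506.8, 97.4, 190.6]
tcp_rot: [-0.0, 0.065, 0.998, -0.001]
contact_force: [1.1, -1.0, 0.2]
grip_width: 77.3
```

Run:
```python
from h import *
st()
p=shot('wrist','w7.png'); q=shot('top','t7.png')
for pp in (p,q): print([(np.round(r['centre']).tolist(),round(r['score'],2)) for r in manip.spot_in('pack1',pp)])
plan([602,-320,150],down(np.pi+0.15),18,100)
```

```text
16.73 [506.8  97.4 190.6] yaw 3.011 z [-0.    -0.001 -1.   ] F [ 1.1 -1.   0.2] w 77.3 q [ 0.35  0.38 -0.79  1.87  0.31  1.03  0.87]
[([511.0, 120.0, 42.0], 0.57)]
[([598.0, -317.0, 44.0], 0.85), ([731.0, -119.0, 120.0], 0.69), ([489.0, 139.0, 36.0], 0.43)]
rot [-0.003 -0.    -0.286] dist [  94.9 -414.9  -39.2]
[100, -0.83, -2.21, 0.23, -0.0, -0.0, -0.016]
[100, -0.8, -2.22, 0.22, -0.0, -0.0, -0.016]
[100, -0.76, -2.24, 0.22, -0.0, -0.0, -0.016]
[100, -0.73, -2.25, 0.22, -0.0, -0.0, -0.016]
[100, -0.69, -2.26, 0.22, -0.0, -0.0, -0.016]
[100, -0.66, -2.27, 0.22, -0.0, -0.0, -0.016]
[100, -0.62, -2.28, 0.22, -0.0, -0.0, -0.016]
[100, -0.58, -2.29, 0.22, -0.0, -0.0, -0.016]
[100, -0.55, -2.3, 0.22, -0.0, -0.0, -0.016]
[100, -0.51, -2.31, 0.22, -0.0, -0.0, -0.016]
[100, -0.47, -2.32, 0.22, -0.0, -0.0, -0.016]
[100, -0.44, -2.32, 0.22, -0.0, -0.0, -0.016]
[100, -0.4, -2.33, 0.22, -0.0, -0.0, -0.016]
[100, -0.36, -2.34, 0.22, -0.0, -0.0, -0.016]
[100, -0.33, -2.34, 0.22, -0.0, -0.0, -0.016]
[100, -0.29, -2.35, 0.22, -0.0, -0.0, -0.016]
[100, -0.25, -2.35, 0.22, -0.0, -0.0, -0.016]
[100, -0.21, -2.35, 0.22, -0.0, -0.0, -0.016]
```

View pics/w7.png

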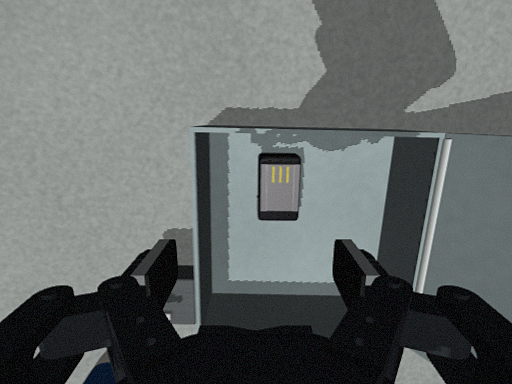

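View pics/t7.png

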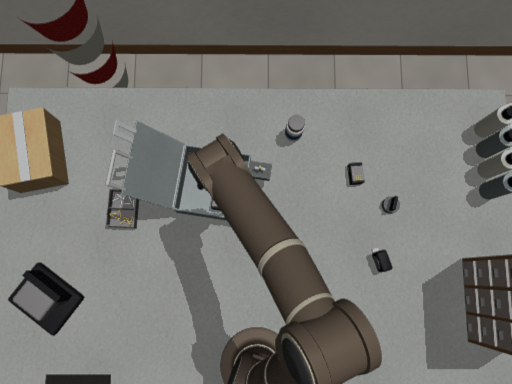

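Request:
step_arm --pt "100 -0.8 -2.2 0 0 0 -0.02" --pt "100 -0.9 -2.7 0 0 0 -0.02" --pt "100 -0.9 -2.7 0 0 0 -0.02" --pt "100 -0.8 -2.7 0 0 0 -0.02" --pt "100 -0.8 -2.7 0 0 0 -0.02"

```text
time: 17.35
tcp_pos: [535.1, -31.1, 185.6]
tcp_rot: [-0.002, 0.007, 1.0, 0.001]
contact_force: [1.1, 0.6, 0.3]
grip_width: 85.2
```

Request:
step_arm --pt "100 -0.7 -2.7 0 0 0 -0.02" --pt "100 -0.7 -2.7 0 0 0 -0.02" --pt "100 -0.6 -2.7 0.2 0 0 -0.02" --pt "100 -0.6 -2.7 0.5 0 0 -0.02" --pt "100 -0.5 -2.7 0.5 0 0 -0.02"

```text
time: 17.77
tcp_pos: [569.9, -166.9, 166.8]
tcp_rot: [-0.006, -0.049, 0.999, 0.003]
contact_force: [0.8, 0.3, 0.1]
grip_width: 85.2
```

Run:
```python
from h import *
st()
plan([602,-320,150],down(np.pi+0.15),5,100)
```

```text
17.77 [ 569.9 -166.9  166.8] yaw -3.044 z [-0.012  0.006 -1.   ] F [0.8 0.3 0.1] w 85.2 q [ 0.73  0.53 -0.73  1.7   0.39  1.07  1.54]
rot [ 0.007 -0.011 -0.052] dist [  32.1 -153.1  -16.8]
[100, -0.34, -3.11, 0.31, 0.001, -0.002, -0.01]
[100, -0.31, -3.12, 0.32, 0.001, -0.002, -0.01]
[100, -0.28, -3.12, 0.32, 0.001, -0.002, -0.01]
[100, -0.24, -3.12, 0.33, 0.001, -0.002, -0.01]
[100, -0.21, -3.12, 0.33, 0.001, -0.002, -0.01]
```

Request:
step_arm --pt "100 -0.3 -3.1 0.3 0 0 -0.01" --pt "100 -0.3 -3.1 0.3 0 0 -0.01" --pt "100 -0.3 -3.1 0.3 0 0 -0.01" --pt "100 -0.2 -3.0 0.3 0 0 -0.01" --pt "100 0 -1 0 0 0 0"

```text
time: 18.18
tcp_pos: [595.7, -302.4, 142.6]
tcp_rot: [-0.01, -0.072, 0.997, 0.006]
contact_force: [-0.1, -1.3, -0.0]
grip_width: 85.5
```

Run:
```python
from h import *
st()
p=shot('wrist','w8.png')
print([(np.round(r['centre']).tolist(),round(r['score'],2)) for r in manip.spot_in('pack1',p)])
R=Ro.from_euler('z',0.15).as_matrix(); c=np.array([602,-320,42])
print([np.round(proj(p,c+R@np.array(v))).tolist() for v in [(24,18,0),(24,-18,0),(-24,-18,0),(-24,18,0)]])
st();plan([602,-320,50],down(np.pi+0.15),4,100)
```

```text
18.18 [ 595.7 -302.4  142.6] yaw -2.998 z [-0.022  0.01  -1.   ] F [-0.1 -1.3 -0. ] w 85.5 q [ 0.83  0.68 -0.68  1.52  0.45  1.14  1.77]
[]
[[253.0, 230.0], [212.0, 231.0], [210.0, 177.0], [253.0, 177.0]]
18.28 [ 595.7 -299.7  143. ] yaw -2.998 z [-0.022  0.012 -1.   ] F [0.5 0.4 0. ] w 85.4 q [ 0.83  0.67 -0.68  1.52  0.44  1.14  1.77]
rot [ 0.015 -0.02  -0.006] dist [  6.3 -20.3 -93. ]
[100, -0.13, -0.56, 2.31, 0.004, -0.005, -0.002]
[100, -0.12, -0.55, 2.32, 0.004, -0.005, -0.002]
[100, -0.1, -0.54, 2.32, 0.004, -0.005, -0.002]
[100, -0.09, -0.53, 2.32, 0.004, -0.005, -0.002]
```

View pics/w8.png

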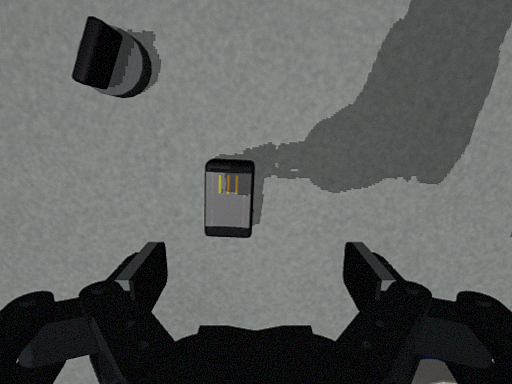

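Request:
step_arm --pt "100 0 -1.0 2 0.004 -0.005 0" --pt "100 0 -0.8 2.4 0.004 -0.005 0" --pt "100 0 -0.4 2.4 0.004 -0.005 0" --pt "100 0 0 2 0.003 -0.005 0" --pt "100 0 0 0 0 0 0"

```text
time: 18.7
tcp_pos: [600.8, -308.7, 50.7]
tcp_rot: [0.002, -0.076, 0.997, 0.003]
contact_force: [-2.0, -1.0, -1.8]
grip_width: 85.2
```

Run:
```python
from h import *
st();plan([599,-322,8],down(np.pi+0.15),3,100)
```

```text
18.7 [ 600.8 -308.7   50.7] yaw -2.989 z [ 0.003  0.007 -1.   ] F [-2.  -1.  -1.8] w 85.2 q [ 0.82  0.77 -0.64  1.58  0.52  0.96  1.74]
rot [0.006 0.004 0.003] dist [ -1.8 -13.3 -42.7]
[100, 0.13, -0.44, 1.42, 0.002, 0.001, 0.001]
[100, 0.13, -0.43, 1.42, 0.002, 0.001, 0.001]
[100, 0.13, -0.43, 1.42, 0.002, 0.001, 0.001]
```

Request:
step_arm --pt "100 0.1 -1.2 0.5 0.003 0.002 0" --pt "100 0.1 -0.7 1.2 0.003 0.002 0" --pt "100 0 -0.2 1.4 0 0 0" --pt "100 0 0 0.8 0 0 0" --pt "100 0 0 0 0 0 0"

```text
time: 19.12
tcp_pos: [604.9, -326.5, 10.9]
tcp_rot: [0.001, -0.079, 0.997, 0.0]
contact_force: [-0.4, -0.2, 0.0]
grip_width: 85.7
```

Run:
```python
from h import *
st();plan([599,-322,8],down(np.pi+0.15),1,100)
```

```text
19.12 [ 604.9 -326.5   10.9] yaw -2.983 z [ 0.002  0.001 -1.   ] F [-0.4 -0.2  0. ] w 85.7 q [ 0.81  0.83 -0.61  1.57  0.56  0.92  1.74]
rot [0.001 0.002 0.009] dist [-5.9  4.5 -2.9]
[100, 0.51, 0.54, 0.29, 0.001, 0.002, 0.009]
```

Request:
step_arm --pt "100 0.5 0.4 0.2 0 0 0.009" --pt "100 0 0 0 0 0 0" --pt "0 0 0 0 0 0 0" --pt "0 0 0 0 0 0 0" --pt "0 0 0 0 0 0 0"

```text
time: 19.53
tcp_pos: [599.4, -322.5, 9.9]
tcp_rot: [0.002, -0.074, 0.997, 0.0]
contact_force: [0.4, 0.5, 0.1]
grip_width: 51.6
```

Request:
step_arm --pt "0 0 0 0 0 0 0" --pt "0 0 0 0 0 0 0" --pt "0 0 0 -1.5 0 0 0" --pt "0 0 0 -2.5 0 0 0" --pt "0 0 0 -2.5 0 0 0"

```text
time: 19.95
tcp_pos: [595.6, -321.3, 73.0]
tcp_rot: [-0.003, -0.075, 0.997, 0.003]
contact_force: [0.4, -0.1, -1.8]
grip_width: 43.4
```

Run:
```python
from h import *
st()
t=C-25*by+45*bx; plan([t[0],t[1],200],down(3.0),15,0)
```

```text
19.95 [ 595.6 -321.3   73. ] yaw -2.992 z [-0.006  0.005 -1.   ] F [ 0.4 -0.1 -1.8] w 43.4 q [ 0.84  0.75 -0.65  1.56  0.5   1.01  1.77]
rot [ 0.005 -0.006  0.291] dist [  6.2 432.8 127. ]
[0, -0.47, 2.85, -0.83, 0.0, -0.0, 0.019]
[0, -0.41, 2.86, -0.83, 0.0, -0.0, 0.019]
[0, -0.36, 2.87, -0.83, 0.0, -0.0, 0.019]
[0, -0.3, 2.87, -0.83, 0.0, -0.0, 0.019]
[0, -0.24, 2.88, -0.84, 0.0, -0.0, 0.019]
[0, -0.19, 2.88, -0.84, 0.0, -0.0, 0.019]
[0, -0.13, 2.89, -0.84, 0.0, -0.0, 0.019]
[0, -0.08, 2.89, -0.84, 0.0, -0.0, 0.019]
[0, -0.02, 2.89, -0.84, 0.0, -0.0, 0.019]
[0, 0.03, 2.89, -0.84, 0.0, -0.0, 0.019]
[0, 0.09, 2.89, -0.84, 0.0, -0.0, 0.019]
[0, 0.14, 2.88, -0.84, 0.0, -0.0, 0.019]
[0, 0.2, 2.88, -0.84, 0.0, -0.0, 0.019]
[0, 0.26, 2.88, -0.84, 0.0, -0.0, 0.019]
[0, 0.31, 2.87, -0.85, 0.0, -0.0, 0.019]
```

Request:
step_arm --pt "0 -0.4 2 -2.5 0 0 0.02" --pt "0 -0.4 2.8 -3 0 0 0.02" --pt "0 -0.3 2.8 -2.5 0 0 0.02" --pt "0 -0.3 2.8 -2 0 0 0.02" --pt "0 -0.2 2.8 -1 0 0 0.02"

```text
time: 20.37
tcp_pos: [596.8, -193.8, 193.9]
tcp_rot: [-0.002, -0.016, 1.0, 0.0]
contact_force: [0.3, -0.4, -2.2]
grip_width: 42.9
```

Request:
step_arm --pt "0 -0.2 2.9 -0.5 0 0 0.02" --pt "0 -0.1 2.9 -0.3 0 0 0.02" --pt "0 -0.1 2.9 0 0 0 0.02" --pt "0 0 2.9 0 0 0 0.02" --pt "0 0 2.9 0 0 0 0.02"

```text
time: 20.78
tcp_pos: [602.4, -41.7, 212.7]
tcp_rot: [0.003, 0.036, 0.999, -0.001]
contact_force: [-0.1, 0.3, -2.6]
grip_width: 42.8
```

Run:
```python
from h import *
st()
t=C-25*by+45*bx; plan([t[0],t[1],180],down(3.0),5,0)
```

```text
20.78 [602.4 -41.7 212.7] yaw 3.069 z [ 0.005 -0.003 -1.   ] F [-0.1  0.3 -2.6] w 42.8 q [ 0.51  0.49 -0.72  1.64  0.35  1.14  1.19]
rot [-0.003  0.005  0.069] dist [ -0.6 153.2 -32.7]
[0, 0.24, 3.06, 0.65, -0.001, 0.001, 0.014]
[0, 0.28, 3.05, 0.65, -0.001, 0.001, 0.014]
[0, 0.32, 3.05, 0.65, -0.001, 0.001, 0.014]
[0, 0.36, 3.04, 0.65, -0.001, 0.001, 0.014]
[0, 0.4, 3.04, 0.65, -0.001, 0.001, 0.014]
```

Request:
step_arm --pt "0 0.2 3 0 0 0 0.014" --pt "0 0.3 3 0.3 0 0 0.014" --pt "0 0.3 3 0.7 0 0 0.014" --pt "0 0.4 3 1 0 0 0.014" --pt "0 0.4 1.8 1 0 0 0"

```text
time: 21.2
tcp_pos: [599.6, 108.2, 189.7]
tcp_rot: [0.006, 0.065, 0.998, -0.001]
contact_force: [0.0, -0.2, -3.0]
grip_width: 43.3
```

Run:
```python
from h import *
st()
t=C-25*by+45*bx; plan([t[0],t[1],40],down(3.0),5,0)
```

```text
21.2 [599.6 108.2 189.7] yaw 3.012 z [ 0.013 -0.002 -1.   ] F [ 0.  -0.2 -3. ] w 43.3 q [ 0.25  0.52 -0.72  1.66  0.38  1.1   0.86]
rot [-0.     0.013  0.012] dist [   2.1    3.4 -149.7]
[0, 0.01, 0.07, 2.99, -0.0, 0.003, 0.002]
[0, -0.0, 0.07, 2.99, -0.0, 0.003, 0.002]
[0, -0.01, 0.07, 2.99, -0.0, 0.003, 0.002]
[0, -0.02, 0.07, 2.99, -0.0, 0.003, 0.002]
[0, -0.02, 0.07, 2.99, -0.0, 0.003, 0.002]
```

Request:
step_arm --pt "0 0 0 1.5 0 0.003 0" --pt "0 0 0 2.7 0 0.003 0" --pt "0 0 0 2.7 0 0.003 0" --pt "0 0 0 2.7 0 0.003 0" --pt "0 0 0 1 0 0 0"

```text
time: 21.62
tcp_pos: [599.6, 117.6, 85.7]
tcp_rot: [0.003, 0.058, 0.998, 0.002]
contact_force: [-1.2, -0.5, -2.6]
grip_width: 43.1
```

Run:
```python
from h import *
st()
t=C-25*by+45*bx; plan([t[0],t[1],15],down(3.0),4,0)
```

```text
21.62 [599.6 117.6  85.7] yaw 3.025 z [ 0.007  0.003 -1.   ] F [-1.2 -0.5 -2.6] w 43.1 q [ 0.2   0.64 -0.66  1.74  0.48  0.92  0.79]
rot [0.004 0.006 0.025] dist [  2.1  -6.1 -70.7]
[0, -0.06, -0.15, 1.77, 0.001, 0.002, 0.006]
[0, -0.06, -0.15, 1.77, 0.001, 0.002, 0.006]
[0, -0.07, -0.15, 1.77, 0.001, 0.002, 0.006]
[0, -0.07, -0.15, 1.77, 0.001, 0.002, 0.006]
```

Request:
step_arm --pt "0 0 -0.3 1.8 0 0.003 0.01" --pt "0 0 0 1.8 0 0.003 0.01" --pt "0 0 0 1.6 0 0 0" --pt "0 0 0 0.8 0 0 0" --pt "0 0 0 0 0 0 0"

```text
time: 22.03
tcp_pos: [599.4, 112.0, 24.4]
tcp_rot: [-0.001, 0.069, 0.998, 0.001]
contact_force: [-0.1, 0.2, -2.4]
grip_width: 42.7
```

Request:
step_arm --pt "0 0 0 0.9 0 0 0" --pt "0 0 0 0 0 0 0" --pt "0 0 0 0 0 0 0"

```text
time: 22.28
tcp_pos: [601.0, 111.8, 17.3]
tcp_rot: [0.001, 0.07, 0.998, 0.001]
contact_force: [0.6, 0.8, -1.3]
grip_width: 42.8
```

Request:
step_arm --pt "0 0 0 0.2 0 0 0" --pt "90 0 0 0 0 0 0" --pt "90 0 0 0 0 0 0" --pt "90 0 0 0 0 0 0" --pt "90 0 0 -1.5 0 0 0"

```text
time: 22.7
tcp_pos: [601.8, 112.0, 32.1]
tcp_rot: [0.002, 0.07, 0.998, 0.001]
contact_force: [-0.6, -0.2, -0.4]
grip_width: 76.8
```

Request:
step_arm --pt "90 0 0 -2.5 0 0 0" --pt "90 0 0 -3 0 0 0" --pt "90 0 0 -3.5 0 0 0" --pt "90 0 0 -3.5 0 0 0" --pt "90 0 0 -3 0 0 0"

```text
time: 23.12
tcp_pos: [598.3, 112.2, 194.7]
tcp_rot: [-0.002, 0.068, 0.998, 0.001]
contact_force: [0.7, 0.6, -0.4]
grip_width: 76.6
```

Run:
```python
from h import *
st()
p=shot('wrist','w9.png'); q=shot('top','t9.png'); s=shot('side','s9.png')
for pp in (p,q,s): print([(np.round(r['centre']).tolist(),round(r['score'],2)) for r in manip.spot_in('pack1',pp)])
```

```text
23.12 [598.3 112.2 194.7] yaw 3.005 z [-0.003  0.003 -1.   ] F [ 0.7  0.6 -0.4] w 76.6 q [ 0.25  0.52 -0.72  1.64  0.37  1.12  0.86]
[([603.0, 111.0, 48.0], 0.96), ([514.0, 121.0, 45.0], 0.65)]
[([508.0, 122.0, 48.0], 0.73), ([568.0, 269.0, 128.0], 0.7), ([581.0, 128.0, 37.0], 0.44)]
[([516.0, 130.0, 44.0], 0.71), ([589.0, 121.0, 34.0], 0.68)]
```

View pics/w9.png

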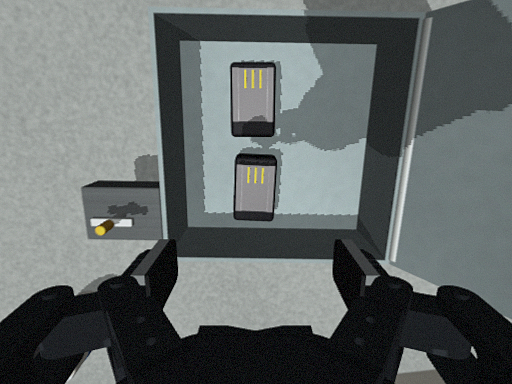

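View pics/t9.png

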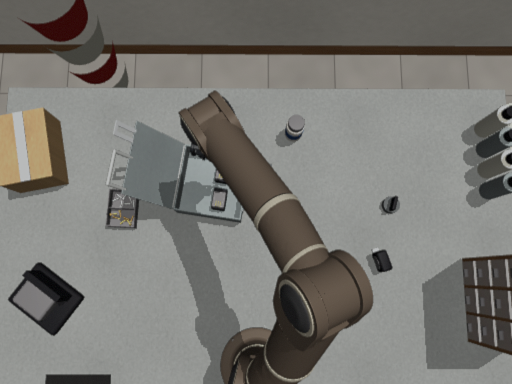

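Run:
```python
from h import *
p=manip.grab_frame('wrist')
print('plunger',ray(p,102,229,125))
print('Thead ends',ray(p,90,221,107),ray(p,132,222,107))
print('box top corners',[np.round(ray(p,u,v,85),1) for u,v in [(154,14),(155,258)]])
plan([555,380,390],down(np.pi+YAW),12,40)
```

```text
plunger [596.3232507   -4.91605065 125.        ]
Thead ends [593.67351498 -23.44622076 107.        ] [599.19739121  10.09729974 107.        ]
box top corners [array([447. ,  55.7,  85. ]), array([642.7,  12. ,  85. ])]
rot [ 0.001 -0.006  0.013] dist [-42.6 268.6 199.9]
[40, 0.67, 2.17, -1.66, 0.0, -0.001, 0.001]
[40, 0.67, 2.17, -1.66, 0.0, -0.001, 0.001]
[40, 0.67, 2.17, -1.66, 0.0, -0.001, 0.001]
[40, 0.67, 2.17, -1.66, 0.0, -0.001, 0.001]
[40, 0.67, 2.17, -1.66, 0.0, -0.001, 0.001]
[40, 0.68, 2.17, -1.66, 0.0, -0.001, 0.001]
[40, 0.68, 2.17, -1.66, 0.0, -0.001, 0.001]
[40, 0.68, 2.16, -1.66, 0.0, -0.001, 0.001]
[40, 0.68, 2.16, -1.66, 0.0, -0.001, 0.001]
[40, 0.68, 2.16, -1.66, 0.0, -0.001, 0.001]
[40, 0.68, 2.16, -1.67, 0.0, -0.001, 0.001]
[40, 0.68, 2.16, -1.67, 0.0, -0.001, 0.001]
```

Request:
step_arm --pt "40 0 0 -3 0 0 0" --pt "40 0 0 -4 0 0 0" --pt "40 0.5 0.5 -4 0 0 0" --pt "40 0.7 1.5 -4 0 0 0" --pt "40 0.7 2 -3 0 0 0"

```text
time: 23.88
tcp_pos: [581.9, 145.9, 361.0]
tcp_rot: [-0.017, 0.072, 0.997, -0.003]
contact_force: [1.4, 1.1, -0.6]
grip_width: 34.0
```

Run:
```python
from h import *
st();plan([555,380,390],down(np.pi+YAW),9,40)
```

```text
23.88 [581.9 145.9 361. ] yaw 2.998 z [-0.035 -0.004 -0.999] F [ 1.4  1.1 -0.6] w 34.0 q [ 0.21  0.41 -0.77  1.4   0.27  1.48  0.87]
rot [-0.009 -0.034  0.007] dist [-26.9 234.1  29. ]
[40, 0.68, 2.53, -0.32, -0.001, -0.004, 0.001]
[40, 0.68, 2.53, -0.32, -0.001, -0.004, 0.001]
[40, 0.68, 2.53, -0.32, -0.001, -0.004, 0.001]
[40, 0.68, 2.53, -0.32, -0.001, -0.004, 0.001]
[40, 0.68, 2.53, -0.32, -0.001, -0.004, 0.001]
[40, 0.68, 2.53, -0.32, -0.001, -0.004, 0.001]
[40, 0.68, 2.53, -0.32, -0.001, -0.004, 0.001]
[40, 0.68, 2.53, -0.32, -0.001, -0.004, 0.001]
[40, 0.68, 2.53, -0.32, -0.001, -0.004, 0.001]
```

Request:
step_arm --pt "40 0.5 2 -0.8 0 -0.005 0" --pt "40 0.7 2.5 -0.5 0 -0.005 0" --pt "40 0.7 2.5 -0.4 0 -0.005 0" --pt "40 0.7 2.5 -0.3 0 -0.005 0" --pt "40 0.7 2.5 -0.3 0 -0.005 0"

```text
time: 24.3
tcp_pos: [568.4, 272.2, 387.3]
tcp_rot: [-0.004, 0.075, 0.997, -0.004]
contact_force: [0.7, -0.2, 0.6]
grip_width: 34.3
```

Request:
step_arm --pt "40 0.6 2.5 -0.2 0 -0.004 0" --pt "40 0.6 2.5 -0.2 0 -0.004 0" --pt "40 0.6 2.5 0 0 -0.004 0" --pt "40 0.4 1.5 0 0 0 0" --pt "40 0 0 0 0 0 0"

```text
time: 24.72
tcp_pos: [555.2, 374.7, 383.2]
tcp_rot: [-0.003, 0.07, 0.998, -0.007]
contact_force: [0.1, -0.3, -0.3]
grip_width: 34.5
```

Run:
```python
from h import *
st();plan([555,380,390],down(np.pi+YAW),2,40)
p=shot('wrist','w10.png'); print(np.round(proj(p,[555,380,322])))
```

```text
24.72 [555.2 374.7 383.2] yaw 3.001 z [-0.008 -0.013 -1.   ] F [ 0.1 -0.3 -0.3] w 34.5 q [-0.22  0.53 -0.78  1.18  0.36  1.58  0.51]
rot [-0.014 -0.006  0.009] dist [-0.2  5.3  6.8]
[40, 0.05, 0.26, -0.34, -0.007, -0.003, 0.005]
[40, 0.05, 0.26, -0.34, -0.007, -0.003, 0.005]
[264. 211.]
```

View pics/w10.png

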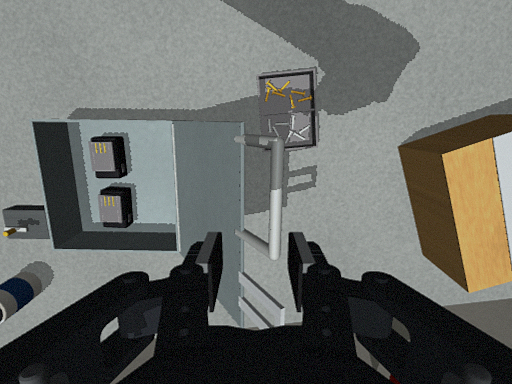

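Run:
```python
from h import *
p=manip.grab_frame('wrist')
for th in (2.09,2.12,2.15):
    X=tcpth(th)+[0,0,18.7]; print(th,np.round(X,1),np.round(proj(p,X)), np.round(ray(p,276.5,200,X[2]),1))
plan([549,384,330],down(np.pi+YAW),3,40)
```

```text
2.09 [554.6 377.8 317. ] [263. 208.] [549.6 388.9 317. ]
2.12 [555.6 384.5 313.1] [271. 207.] [550.7 389.  313.1]
2.15 [556.6 391.  308.9] [280. 206.] [551.9 389.1 308.9]
rot [-0.015 -0.004  0.006] dist [ -7.6  12.5 -53.4]
[40, 0.3, 0.4, 1.78, -0.005, -0.001, 0.002]
[40, 0.3, 0.39, 1.78, -0.005, -0.001, 0.002]
[40, 0.31, 0.38, 1.78, -0.005, -0.001, 0.002]
```

Request:
step_arm --pt "40 0.2 1.2 0 -0.008 0 0" --pt "40 0.2 0.3 1.2 -0.006 0 0" --pt "40 0 0 1.5 0 0 0" --pt "40 0 0 1.2 0 0 0" --pt "40 0 0 0 0 0 0"

```text
time: 25.23
tcp_pos: [558.1, 383.4, 341.9]
tcp_rot: [-0.002, 0.076, 0.997, -0.001]
contact_force: [-0.4, 0.2, -0.6]
grip_width: 34.3
```

Run:
```python
from h import *
st();plan([551,387,294],down(np.pi+YAW),3,40)
p=shot('wrist','w11.png');print(np.round(proj(p,[551,387,312])))
```

```text
25.23 [558.1 383.4 341.9] yaw 2.989 z [-0.004 -0.001 -1.   ] F [-0.4  0.2 -0.6] w 34.3 q [-0.21  0.55 -0.77  1.25  0.37  1.49  0.48]
rot [-0.002 -0.003 -0.002] dist [ -7.1   3.6 -47.9]
[40, 0.25, 0.08, 1.6, -0.001, -0.001, -0.001]
[40, 0.25, 0.08, 1.6, -0.001, -0.001, -0.001]
[40, 0.25, 0.08, 1.6, -0.001, -0.001, -0.001]
[260. 216.]
```

View pics/w11.png

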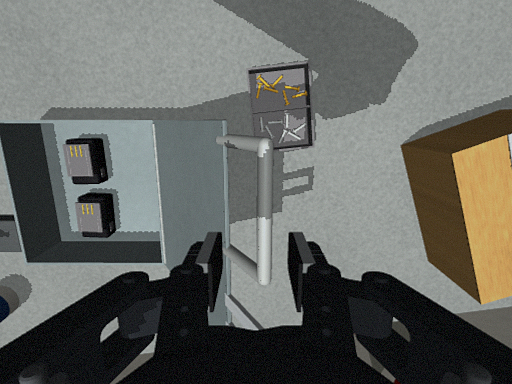

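Request:
step_arm --pt "40 0.3 0.6 1.2 0 0 0" --pt "40 0.2 0 1.6 0 0 0" --pt "40 0.1 0 1.3 0 0 0" --pt "40 0 0 0.3 0 0 0" --pt "40 0 0 0 0 0 0"

```text
time: 25.7
tcp_pos: [555.0, 390.8, 299.4]
tcp_rot: [0.0, 0.079, 0.997, 0.002]
contact_force: [0.1, -0.4, 0.7]
grip_width: 34.2
```

Run:
```python
from h import *
st();plan([551,388,294],down(np.pi+YAW),1,40)
p=shot('wrist','w12.png')
```

```text
25.7 [555.  390.8 299.4] yaw 2.984 z [ 0.001  0.003 -1.   ] F [ 0.1 -0.4  0.7] w 34.2 q [-0.22  0.57 -0.77  1.32  0.39  1.4   0.45]
rot [ 0.003  0.001 -0.007] dist [-4.  -2.8 -5.4]
[40, 0.35, -0.35, 0.53, 0.003, 0.001, -0.007]
```

View pics/w12.png

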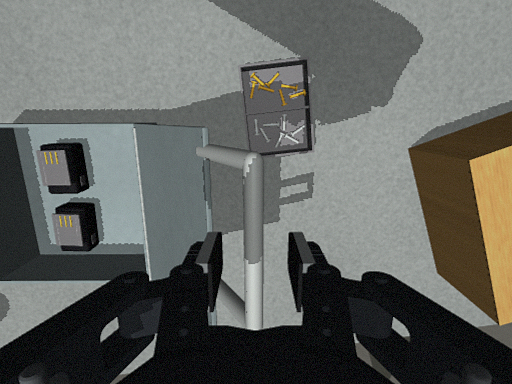

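Request:
step_arm --pt "40 0.1 0 0.5 0 0 0" --pt "40 0 0 0 0 0 0" --pt "0 0 0 0 0 0 0" --pt "0 0 0 0 0 0 0" --pt "0 0 0 0 0 0 0"

```text
time: 26.17
tcp_pos: [554.6, 391.5, 296.9]
tcp_rot: [0.002, 0.079, 0.997, 0.002]
contact_force: [-0.9, -0.8, -1.0]
grip_width: 7.2
```

Request:
step_arm --pt "0 0 0 0 0 0 0" --pt "0 0 0 0 0 0 0"

```text
time: 26.33
tcp_pos: [554.6, 391.2, 297.1]
tcp_rot: [0.002, 0.079, 0.997, 0.002]
contact_force: [-1.3, -0.6, -1.0]
grip_width: 7.4
```

Run:
```python
from h import *
st();arc(-0.05,6)
```

```text
26.33 [554.6 391.2 297.1] yaw 2.983 z [ 0.003  0.004 -1.   ] F [-1.3 -0.6 -1. ] w 7.4 q [-0.22  0.57 -0.77  1.33  0.39  1.39  0.44]
26.33 [554.6 391.2 297.1] yaw 2.983 z [ 0.003  0.004 -1.   ] F [-1.3 -0.6 -1. ] w 7.4 q [-0.22  0.57 -0.77  1.33  0.39  1.39  0.44]
theta 2.135 r 265.8 ex -2.0
roterr [ 0.004  0.003 -0.008]
[-0.21 -1.42 -0.19]
[-0.01 -1.14 -0.62]
[-0.01 -1.17 -0.56]
[-0.01 -1.2  -0.5 ]
[-0.01 -1.22 -0.44]
[-0.01 -1.24 -0.38]
```

```bash
cat >> h.py <<'E'
OFF=np.array([554.6,391.2,297.1])-(T0+by*260*(1-np.cos(2.12))+np.array([0,0,260*np.sin(2.12)]))
print('OFF',OFF)
def thoff():
    d=manip.read_state()['tcp_pos']-T0-OFF; y=260-d@by; return np.arctan2(d[2],y),np.hypot(y,d[2]),d@bx
def arc2(dth,n):
    st(); th,r,ex=thoff(); print('theta',round(th,3),'r',round(r,1),'ex',round(ex,1)); R=Rt(); p=manip.read_state()['tcp_pos']
    print('roterr',np.round((R.inv()*down(np.pi+YAW)).as_rotvec(),3))
    for k in range(n):
        q=OFF+tcpth(th+(k+1)*dth); print(np.round(R.inv().apply(q-p)/10,2)); p=q
E
python3 - <<'E'
from h import *
arc2(-0.045,5)
E
```

```text
OFF [-1.03597542  6.72140737  2.7354748 ]
26.33 [554.6 391.2 297.1] yaw 2.983 z [ 0.003  0.004 -1.   ] F [-1.3 -0.6 -1. ] w 7.4 q [-0.22  0.57 -0.77  1.33  0.39  1.39  0.44]
theta 2.12 r 260.0 ex 0.0
roterr [ 0.004  0.003 -0.008]
[-0.01 -1.01 -0.59]
[-0.01 -1.03 -0.55]
[-0.01 -1.06 -0.5 ]
[-0.01 -1.08 -0.45]
[-0.01 -1.1  -0.4 ]
```

Request:
step_arm --pt "30 0 0 0 0 0 0" --pt "30 0 0 0 0 0 0" --pt "30 0 -0.2 1.0 0.004 0.003 -0.008" --pt "30 0 0 0 0 0 0" --pt "0 0 0 0 0 0 0"

```text
time: 26.75
tcp_pos: [554.7, 389.9, 286.9]
tcp_rot: [0.0, 0.075, 0.997, 0.001]
contact_force: [-0.1, -0.1, 0.4]
grip_width: 15.2
```

Request:
step_arm --pt "0 0 0 0 0 0 0" --pt "0 0 0 0 0 0 0" --pt "0 0 0 0 0 0 0" --pt "0 0 0 0 0 0 0"

```text
time: 27.08
tcp_pos: [554.7, 389.9, 286.6]
tcp_rot: [0.0, 0.075, 0.997, 0.001]
contact_force: [0.5, 0.7, -0.7]
grip_width: 7.6
```

```bash
cat >> h.py <<'E'
def tcpth(th): return T0+by*(260*(1-np.cos(th))+4*np.sin(th))+np.array([0,0,260*np.sin(th)+4*(np.cos(th)-1)])
RR=np.hypot(260,4); A0=np.arctan2(4,260)
def thoff():
    d=manip.read_state()['tcp_pos']-T0-OFF+[0,0,4]; y=260-d@by; return np.arctan2(d[2],y)-A0,np.hypot(y,d[2])-RR+260,d@bx
E
python3 - <<'E'
import h
from h import *
s=manip.read_state()['tcp_pos']
print('newOFF',np.round(s-tcpth(2.12),2).tolist())
h.OFF=s-tcpth(2.12); h.arc2(-0.045,5)
E
```

```text
OFF [-1.03597542  6.72140737  2.7354748 ]
newOFF [-1.41, 2.08, -1.7]
27.08 [554.7 389.9 286.6] yaw 2.992 z [ 0.001  0.002 -1.   ] F [ 0.5  0.7 -0.7] w 7.6 q [-0.21  0.58 -0.77  1.34  0.4   1.38  0.45]
theta 2.12 r 260.0 ex -0.0
roterr [0.002 0.    0.001]
[ 0.   -1.   -0.61]
[ 0.   -1.03 -0.56]
[ 0.   -1.05 -0.51]
[ 0.   -1.07 -0.47]
[ 0.   -1.09 -0.42]
```

Model now consistent (offset ~2 mm). Start closing.

```bash
echo 'OFF=np.array([-1.41,2.08,-1.7])' >> h.py; sed -i '/^print(.OFF/d' h.py
```

Request:
step_arm --pt "0 0 -0.6 -0.4 0 0 0" --pt "0 0 -1.0 -0.6 0 0 0" --pt "0 0 -1.0 -0.5 0 0 0" --pt "0 0 -1.1 -0.5 0 0 0" --pt "0 0 -1.1 -0.4 0 0 0"

```text
time: 27.5
tcp_pos: [547.2, 341.3, 311.9]
tcp_rot: [0.0, 0.074, 0.997, 0.003]
contact_force: [0.8, 1.1, -1.9]
grip_width: 7.6
```

Run:
```python
from h import *
arc2(-0.045,6)
```

```text
27.5 [547.2 341.3 311.9] yaw 2.994 z [ 0.001  0.006 -1.   ] F [ 0.8  1.1 -1.9] w 7.6 q [-0.12  0.5  -0.79  1.4   0.35  1.38  0.52]
theta 1.907 r 260.9 ex -0.2
roterr [0.006 0.    0.003]
[-0.01 -1.14 -0.3 ]
[ 0.   -1.12 -0.33]
[ 0.   -1.14 -0.28]
[ 0.   -1.15 -0.23]
[ 0.   -1.16 -0.18]
[ 0.   -1.16 -0.13]
```

Request:
step_arm --pt "0 0 -1.1 -0.3 0.003 0 0" --pt "0 0 -1.1 -0.3 0.003 0 0" --pt "0 0 -1.1 -0.3 0 0 0" --pt "0 0 -1.2 -0.2 0 0 0" --pt "0 0 -1.2 -0.2 0 0 0"

```text
time: 27.92
tcp_pos: [537.5, 278.1, 328.5]
tcp_rot: [0.001, 0.074, 0.997, -0.0]
contact_force: [2.2, 0.2, -5.4]
grip_width: 7.7
```

Run:
```python
from h import *
arc2(-0.045,6)
```

```text
27.92 [537.5 278.1 328.5] yaw 2.993 z [ 0.003 -0.    -1.   ] F [ 2.2  0.2 -5.4] w 7.7 q [ 0.01  0.42 -0.8   1.47  0.31  1.38  0.61]
theta 1.655 r 262.8 ex -0.3
roterr [0.    0.003 0.001]
[-0.03 -1.19  0.19]
[ 0.   -1.17 -0.04]
[ 0.   -1.17  0.02]
[ 0.   -1.17  0.07]
[ 0.   -1.16  0.12]
[ 0.   -1.16  0.17]
```

Request:
step_arm --pt "0 0 -1.2 0.1 0 0 0" --pt "0 0 -1.2 0.1 0 0 0" --pt "0 0 -1.2 0.1 0 0 0" --pt "0 0 -1.2 0.1 0 0 0" --pt "0 0 -1.2 0.2 0 0 0"

```text
time: 28.33
tcp_pos: [527.5, 213.4, 328.1]
tcp_rot: [0.005, 0.075, 0.997, 0.001]
contact_force: [2.4, 1.1, -2.1]
grip_width: 7.4
```

Run:
```python
from h import *
arc2(-0.045,6)
```

```text
28.33 [527.5 213.4 328.1] yaw 2.991 z [ 0.009  0.002 -1.   ] F [ 2.4  1.1 -2.1] w 7.4 q [ 0.14  0.35 -0.81  1.56  0.26  1.33  0.72]
theta 1.405 r 264.1 ex -0.5
roterr [ 0.003  0.009 -0.   ]
[-0.05 -1.09  0.61]
[ 0.   -1.14  0.25]
[ 0.   -1.13  0.3 ]
[ 0.   -1.12  0.35]
[ 0.  -1.1  0.4]
[ 0.   -1.08  0.45]
```

Request:
step_arm --pt "0 0 -1.1 0.4 0 0.004 0" --pt "0 0 -1.1 0.4 0 0.004 0" --pt "0 0 -1.1 0.4 0 0 0" --pt "0 0 -1.1 0.5 0 0 0" --pt "0 0 -1.1 0.5 0 0 0"

```text
time: 28.75
tcp_pos: [517.8, 150.1, 310.4]
tcp_rot: [0.003, 0.077, 0.997, -0.001]
contact_force: [0.3, -0.6, -0.8]
grip_width: 7.7
```

Run:
```python
from h import *
arc2(-0.045,6)
shot('wrist','w13.png')
```

```text
28.75 [517.8 150.1 310.4] yaw 2.987 z [ 0.006 -0.002 -1.   ] F [ 0.3 -0.6 -0.8] w 7.7 q [ 0.27  0.3  -0.8   1.66  0.23  1.28  0.84]
theta 1.154 r 264.6 ex -0.7
roterr [-0.001  0.006 -0.005]
[-0.07 -0.89  0.91]
[-0.   -1.04  0.53]
[-0.   -1.02  0.58]
[-0.   -0.99  0.62]
[-0.   -0.96  0.67]
[-0.   -0.93  0.71]
```

View pics/w13.png

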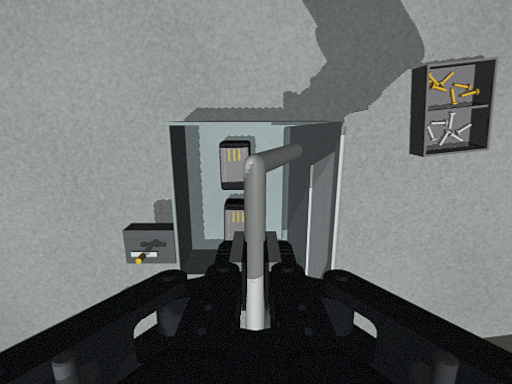

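Request:
step_arm --pt "0 0 -0.9 0.7 0 0.003 0" --pt "0 0 -1.0 0.6 0 0.003 0" --pt "0 0 -1.0 0.6 0 0 0" --pt "0 0 -1.0 0.7 0 0 0" --pt "0 0 -0.9 0.7 0 0 0"

```text
time: 29.22
tcp_pos: [508.8, 92.3, 277.1]
tcp_rot: [0.001, 0.08, 0.997, -0.005]
contact_force: [2.6, -0.5, -2.0]
grip_width: 7.4
```

Run:
```python
from h import *
arc2(-0.045,6)
```

```text
29.22 [508.8  92.3 277.1] yaw 2.981 z [ 0.001 -0.009 -1.   ] F [ 2.6 -0.5 -2. ] w 7.4 q [ 0.37  0.28 -0.78  1.75  0.22  1.2   0.93]
theta 0.899 r 265.4 ex -0.9
roterr [-0.009  0.002 -0.01 ]
[-0.1  -0.57  1.17]
[-0.01 -0.87  0.78]
[-0.01 -0.83  0.82]
[-0.01 -0.8   0.86]
[-0.01 -0.76  0.89]
[-0.01 -0.72  0.93]
```

Request:
step_arm --pt "0 0 -0.7 1.0 -0.004 0 -0.005" --pt "0 0 -0.8 0.9 -0.004 0 -0.005" --pt "0 0 -0.8 0.9 0 0 0" --pt "0 0 -0.8 0.9 0 0 0" --pt "0 0 -0.7 0.9 0 0 0"

```text
time: 29.63
tcp_pos: [501.4, 44.4, 228.0]
tcp_rot: [0.001, 0.077, 0.997, -0.004]
contact_force: [2.7, -1.2, -0.9]
grip_width: 7.2
```

Run:
```python
from h import *
arc2(-0.045,6)
shot('side','s14.png')
```

```text
29.63 [501.4  44.4 228. ] yaw 2.987 z [ 0.001 -0.009 -1.   ] F [ 2.7 -1.2 -0.9] w 7.2 q [ 0.44  0.3  -0.76  1.85  0.24  1.09  1.01]
theta 0.638 r 265.0 ex -1.1
roterr [-0.008  0.002 -0.005]
[-0.11 -0.28  1.25]
[-0.   -0.64  0.98]
[-0.   -0.59  1.01]
[-0.   -0.55  1.03]
[-0.   -0.5   1.06]
[ 0.   -0.45  1.08]
```

View pics/s14.png

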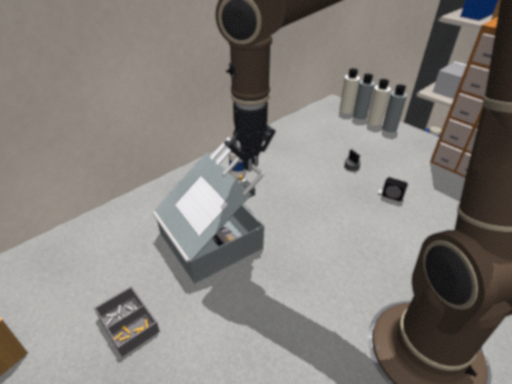

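Request:
step_arm --pt "0 0 -0.5 1.0 -0.004 0 -0.005" --pt "0 0 -0.6 1.0 -0.004 0 0" --pt "0 0 -0.5 1.0 0 0 0" --pt "0 0 -0.5 1.0 0 0 0" --pt "0 0 -0.4 1.0 0 0 0"

```text
time: 30.1
tcp_pos: [496.6, 12.8, 172.1]
tcp_rot: [0.0, 0.076, 0.997, -0.002]
contact_force: [1.1, -4.6, -0.3]
grip_width: 7.3
```

Run:
```python
from h import *
arc2(-0.045,6)
```

```text
30.1 [496.6  12.8 172.1] yaw 2.989 z [-0.    -0.005 -1.   ] F [ 1.1 -4.6 -0.3] w 7.3 q [ 0.47  0.35 -0.73  1.93  0.29  0.96  1.03]
theta 0.394 r 264.3 ex -1.1
roterr [-0.005  0.    -0.003]
[-0.11 -0.04  1.26]
[-0.   -0.39  1.1 ]
[-0.   -0.34  1.12]
[-0.   -0.29  1.13]
[-0.   -0.24  1.15]
[-0.   -0.18  1.16]
```

Request:
step_arm --pt "0 0 -0.3 1.1 0 0 0" --pt "0 0 -0.3 1.1 0 0 0" --pt "0 0 -0.3 1.1 0 0 0" --pt "0 0 -0.2 1.0 0 0 0" --pt "0 0 -0.2 1.0 0 0 0"

```text
time: 30.52
tcp_pos: [494.1, -3.2, 113.1]
tcp_rot: [-0.0, 0.077, 0.997, -0.003]
contact_force: [2.6, -1.8, -1.3]
grip_width: 7.5
```

Run:
```python
from h import *
arc2(-0.03,5)
```

```text
30.52 [494.1  -3.2 113.1] yaw 2.988 z [-0.001 -0.006 -1.   ] F [ 2.6 -1.8 -1.3] w 7.5 q [ 0.45  0.42 -0.68  2.    0.36  0.84  0.99]
theta 0.162 r 262.8 ex -1.2
roterr [-0.006 -0.    -0.004]
[-0.12  0.15  0.82]
[-0.   -0.1   0.77]
[-0.   -0.07  0.78]
[-0.   -0.05  0.78]
[-0.   -0.03  0.78]
```

Request:
step_arm --pt "0 0 0 0.7 0 0 0" --pt "0 0 0 0.7 0 0 0" --pt "0 0 0 0.6 0 0 0" --pt "0 0 0 0.5 0 0 0"

```text
time: 30.85
tcp_pos: [493.5, -6.1, 83.5]
tcp_rot: [-0.001, 0.077, 0.997, -0.004]
contact_force: [2.4, -4.1, -1.8]
grip_width: 7.6
```

Request:
step_arm --pt "0 0 0 0.4 0 0 0" --pt "0 0 0 0.3 0 0 0" --pt "0 0 0 0 0 0 0"

```text
time: 31.1
tcp_pos: [493.5, -6.2, 74.9]
tcp_rot: [-0.002, 0.077, 0.997, -0.004]
contact_force: [1.1, -4.5, 2.3]
grip_width: 7.9
```

Run:
```python
from h import *
arc2(-0.03,1)
shot('side','s15.png');shot('wrist','w15.png')
```

```text
31.1 [493.5  -6.2  74.9] yaw 2.987 z [-0.004 -0.008 -1.   ] F [ 1.1 -4.5  2.3] w 7.9 q [ 0.42  0.48 -0.64  2.03  0.42  0.77  0.94]
theta 0.015 r 261.8 ex -1.3
roterr [-0.009 -0.003 -0.005]
[-0.13  0.18  0.78]
```

View pics/w15.png

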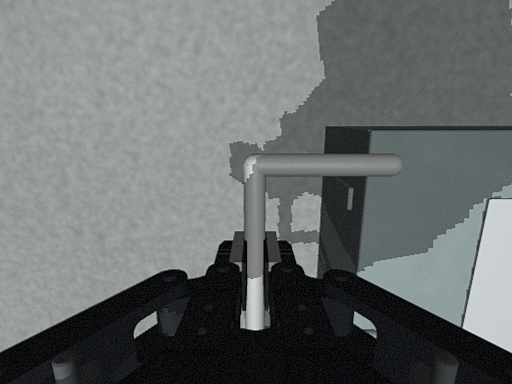

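Request:
step_arm --pt "0 0 0 0.3 0 0 0" --pt "0 0 0 0.3 0 0 0" --pt "0 0 0 0 0 0 0"

```text
time: 31.45
tcp_pos: [493.6, -6.4, 70.0]
tcp_rot: [-0.001, 0.077, 0.997, -0.005]
contact_force: [1.2, -3.9, 3.3]
grip_width: 7.2
```

Request:
step_arm --pt "0 0 0 0.3 0 0 0" --pt "0 0 0 0.3 0 0 0" --pt "0 0 0 0 0 0 0"

```text
time: 31.7
tcp_pos: [493.6, -6.3, 64.4]
tcp_rot: [-0.001, 0.077, 0.997, -0.005]
contact_force: [0.0, -4.9, 6.1]
grip_width: 7.2
```

Run:
```python
from h import *
st();p=shot('side','s16.png')
a=p['pixels'][160:300,140:300,::-1]; cv2.imwrite('pics/s16c.png',cv2.resize(a,None,fx=4.5,fy=4.2,interpolation=cv2.INTER_CUBIC))
```

```text
31.7 [493.6  -6.3  64.4] yaw 2.987 z [-0.003 -0.01  -1.   ] F [ 0.  -4.9  6.1] w 7.2 q [ 0.41  0.5  -0.63  2.03  0.44  0.75  0.92]
```

View pics/s16c.png

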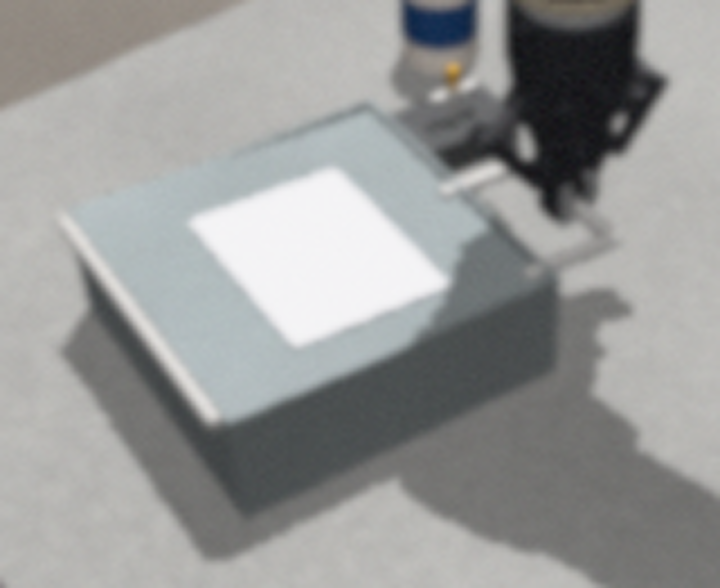

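Request:
step_arm --pt "40 0 0 0 0 0 0" --pt "40 0 0 0 0 0 0" --pt "40 0 0 0 0 0 0" --pt "40 0 0 -1.5 0 0 0" --pt "40 0 0 -2.5 0 0 0"

```text
time: 32.17
tcp_pos: [489.2, -2.0, 100.7]
tcp_rot: [-0.006, 0.075, 0.997, -0.003]
contact_force: [0.2, -1.3, -0.1]
grip_width: 34.2
```

Request:
step_arm --pt "40 0 0 -3 0 0 0" --pt "40 0 0 -3 0 0 0" --pt "40 0 0 -3 0 0 0" --pt "40 0 -1 -3 0 0 0" --pt "40 0 -1 -1 0 0 0"

```text
time: 32.58
tcp_pos: [486.0, -14.6, 236.2]
tcp_rot: [-0.008, 0.07, 0.998, 0.0]
contact_force: [1.0, 0.1, -0.1]
grip_width: 34.1
```

Run:
```python
from h import *
st()
p=shot('wrist','w17.png')
for u,v,z in [(0,0,0)]: pass
q=shot('side','s17.png')
a=q['pixels'][160:300,140:300,::-1]; cv2.imwrite('pics/s17c.png',cv2.resize(a,None,fx=4.5,fy=4.2,interpolation=cv2.INTER_CUBIC))
```

```text
32.58 [486.  -14.6 236.2] yaw 3.001 z [-0.016  0.001 -1.   ] F [ 1.   0.1 -0.1] w 34.1 q [ 0.57  0.26 -0.76  1.87  0.2   1.11  1.17]
```

View pics/w17.png

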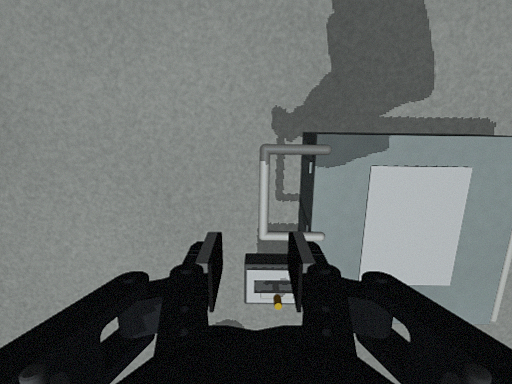

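View pics/s17c.png

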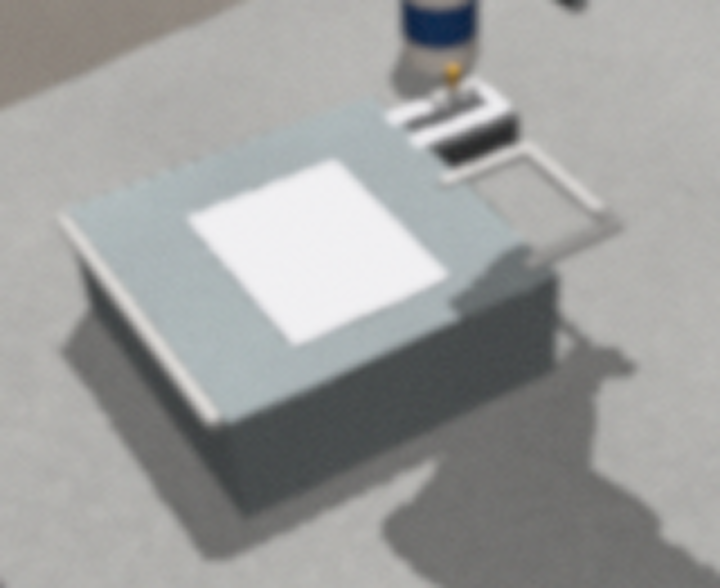

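Run:
```python
from h import *
ims=[cv2.imread('pics/'+f)[175:275,150:285] for f in ('side0.png','s16.png','s17.png')]
w=[cv2.resize(i,None,fx=2,fy=2,interpolation=cv2.INTER_CUBIC) for i in ims]
cv2.imwrite('pics/cmp.png',np.hstack(w)[:, :800])
d=cv2.absdiff(ims[0],ims[2]); cv2.imwrite('pics/d.png',cv2.resize(d*3,None,fx=5,fy=5))
```

```text
(no output)
```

View pics/d.png

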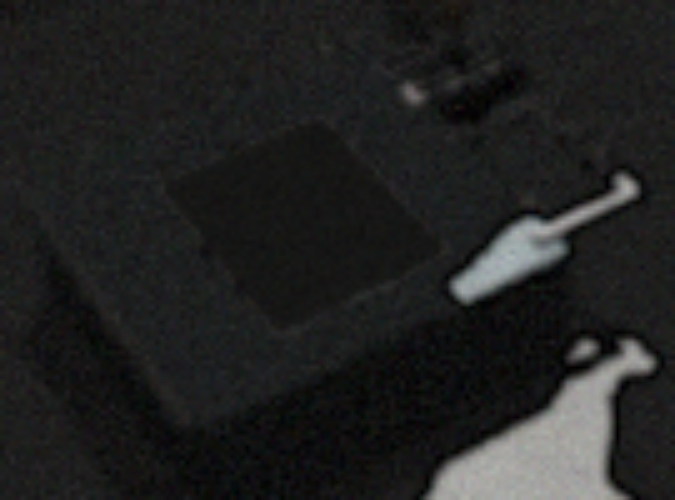

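View pics/cmp.png

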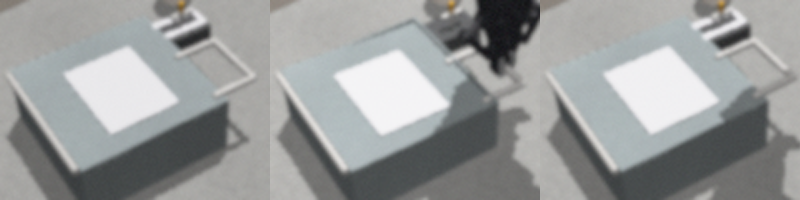

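Run:
```python
from h import *
st();plan([497,-410,170],down(2.824),14,60)
```

```text
32.68 [485.7 -16.4 234.4] yaw 2.998 z [-0.017  0.    -1.   ] F [-0.2 -0.  -0.6] w 34.3 q [ 0.57  0.26 -0.75  1.87  0.2   1.1   1.17]
rot [-0.004 -0.017  0.174] dist [  11.3 -393.6  -64.4]
[60, -0.49, -2.77, 0.46, -0.0, -0.001, 0.012]
[60, -0.52, -2.76, 0.46, -0.0, -0.001, 0.012]
[60, -0.56, -2.76, 0.46, -0.0, -0.001, 0.012]
[60, -0.59, -2.75, 0.46, -0.0, -0.001, 0.012]
[60, -0.63, -2.74, 0.46, -0.0, -0.001, 0.012]
[60, -0.66, -2.73, 0.46, -0.0, -0.001, 0.012]
[60, -0.69, -2.73, 0.46, -0.0, -0.001, 0.012]
[60, -0.73, -2.72, 0.46, -0.0, -0.001, 0.012]
[60, -0.76, -2.71, 0.46, -0.0, -0.001, 0.012]
[60, -0.79, -2.7, 0.46, -0.0, -0.001, 0.012]
[60, -0.82, -2.69, 0.46, -0.0, -0.001, 0.012]
[60, -0.86, -2.68, 0.46, -0.0, -0.001, 0.012]
[60, -0.89, -2.67, 0.46, -0.0, -0.001, 0.012]
[60, -0.92, -2.66, 0.46, -0.0, -0.001, 0.012]
```

Request:
step_arm --pt "60 -0.5 -2.8 0.3 0 -0.003 0.012" --pt "60 -0.5 -2.8 0.4 0 -0.003 0.012" --pt "60 -0.6 -2.8 0.4 0 -0.003 0.012" --pt "60 -0.6 -2.8 0.4 0 -0.003 0.012" --pt "60 -0.6 -2.7 0.4 0 -0.003 0.012"

```text
time: 33.1
tcp_pos: [489.8, -151.6, 211.1]
tcp_rot: [-0.001, 0.095, 0.995, 0.001]
contact_force: [0.7, -0.3, 0.8]
grip_width: 51.5
```

Request:
step_arm --pt "60 -0.7 -2.7 0.4 0 0 0.012" --pt "60 -0.7 -2.7 0.4 0 0 0.012" --pt "60 -0.7 -2.7 0.4 0 0 0.012" --pt "60 -0.8 -2.7 0.4 0 0 0.012" --pt "60 -0.8 -2.7 0.4 0 0 0.012"

```text
time: 33.52
tcp_pos: [494.6, -291.9, 181.1]
tcp_rot: [-0.006, 0.124, 0.992, 0.004]
contact_force: [0.5, 0.1, 0.5]
grip_width: 51.0
```

Run:
```python
from h import *
st();plan([495,-410,170],down(2.824),4,60)
```

```text
33.52 [ 494.6 -291.9  181.1] yaw 2.893 z [-0.011  0.01  -1.   ] F [0.5 0.1 0.5] w 51.0 q [ 0.89  0.45 -0.58  1.74  0.27  1.05  1.54]
rot [ 0.007 -0.013  0.069] dist [   0.4 -118.1  -11.1]
[60, -0.74, -2.86, 0.25, 0.002, -0.003, 0.017]
[60, -0.79, -2.85, 0.25, 0.002, -0.003, 0.017]
[60, -0.84, -2.83, 0.26, 0.002, -0.003, 0.017]
[60, -0.88, -2.82, 0.27, 0.002, -0.003, 0.017]
```

Request:
step_arm --pt "60 -0.7 -2.8 0.1 0.002 -0.003 0.017" --pt "60 -0.8 -2.8 0.2 0.002 -0.003 0.017" --pt "60 -0.8 -2.8 0.2 0.002 -0.003 0.017" --pt "60 -0.8 -2.2 0.2 0 -0.003 0" --pt "60 0 0 0 0 0 0"

```text
time: 33.93
tcp_pos: [492.3, -407.5, 160.6]
tcp_rot: [-0.006, 0.152, 0.988, 0.004]
contact_force: [-0.6, -0.7, 0.1]
grip_width: 51.3
```

Run:
```python
from h import *
st()
p=shot('wrist','w18.png')
R=Ro.from_euler('z',-0.318).as_matrix(); c=np.array([500.5,-428,60])
print([np.round(proj(p,c+R@np.array(v))).tolist() for v in [(23,6,0),(23,-6,0),(-23,-6,0),(-23,6,0)]])
print([(np.round(r['centre']).tolist(),round(r['score'],2)) for r in manip.spot_in('cap',p)])
```

```text
33.93 [ 492.3 -407.5  160.6] yaw 2.836 z [-0.011  0.009 -1.   ] F [-0.6 -0.7  0.1] w 51.3 q [ 0.97  0.56 -0.52  1.6   0.3   1.08  1.64]
[[242.0, 240.0], [228.0, 239.0], [228.0, 189.0], [242.0, 189.0]]
[([489.0, -432.0, 23.0], 0.95)]
```

View pics/w18.png

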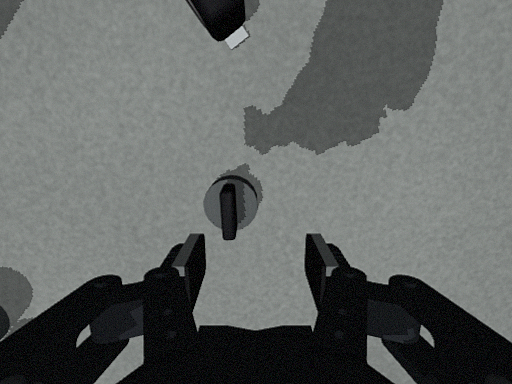

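Run:
```python
from h import *
im=cv2.imread('pics/w18.png')[165:255,185:285]
cv2.imwrite('pics/w18c.png',cv2.convertScaleAbs(cv2.resize(im,None,fx=6,fy=6,interpolation=cv2.INTER_CUBIC),alpha=2,beta=30))
```

```text
(no output)
```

View pics/w18c.png

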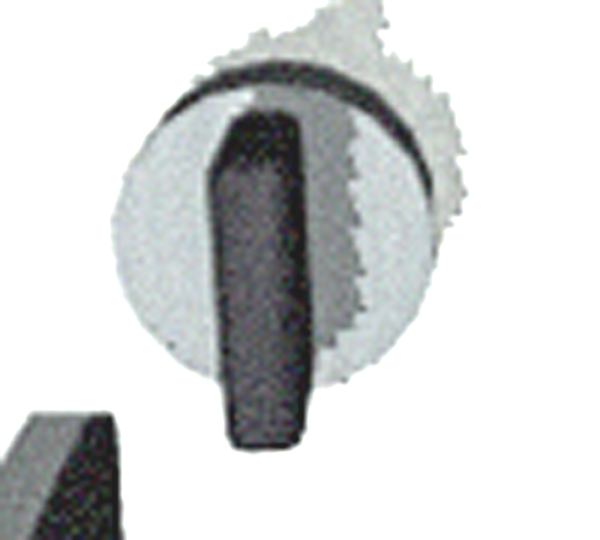

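Run:
```python
from h import *
p=manip.grab_frame('wrist')
a=ray(p,229.5,239,60);b=ray(p,227.7,192,60);print(a,b,(a+b)/2,np.arctan2(*(a-b)[:2][::-1]),np.linalg.norm(a-b))
print(ray(p,230.8,202.5,24))
st()
c=(a+b)/2
plan([497,-434,60],down(2.80),4,60)
```

```text
[ 521.78854965 -434.37013049   60.        ] [ 480.67068014 -422.22202174   60.        ] [ 501.2296149  -428.29607611   60.        ] -0.2872735643226583 42.87488471600536
[ 498.77128562 -428.1136522    24.        ]
34.08 [ 494.2 -401.4  162. ] yaw 2.842 z [-0.01   0.012 -1.   ] F [ 0.4  0.5 -0. ] w 51.4 q [ 0.97  0.56 -0.52  1.6   0.3   1.08  1.64]
rot [ 0.008 -0.013  0.042] dist [   2.8  -32.6 -102. ]
[60, -0.34, -0.78, 2.54, 0.002, -0.003, 0.01]
[60, -0.34, -0.77, 2.54, 0.002, -0.003, 0.01]
[60, -0.34, -0.76, 2.54, 0.002, -0.003, 0.01]
[60, -0.34, -0.75, 2.55, 0.002, -0.003, 0.01]
```

Run:
```python
from h import *
p=shot('wrist','w19.png'); st()
im=cv2.imread('pics/w19.png')[165:255,185:285]
cv2.imwrite('pics/w19c.png',cv2.convertScaleAbs(cv2.resize(im,None,fx=6,fy=6,interpolation=cv2.INTER_CUBIC),alpha=2,beta=30))
np.save('p19.npy',p['pose'])
R=Ro.from_euler('z',-0.3).as_matrix(); c=np.array([500.5,-428,60])
print([np.round(proj(p,c+R@np.array(v)),1).tolist() for v in [(23,0,0),(-23,0,0)]])
```

```text
34.13 [ 494.7 -400.9  162.8] yaw 2.843 z [-0.009  0.011 -1.   ] F [ 0.1  0.2 -0.1] w 51.3 q [ 0.97  0.56 -0.52  1.6   0.3   1.08  1.64]
[[227.7, 238.9], [226.5, 188.5]]
```

View pics/w19c.png

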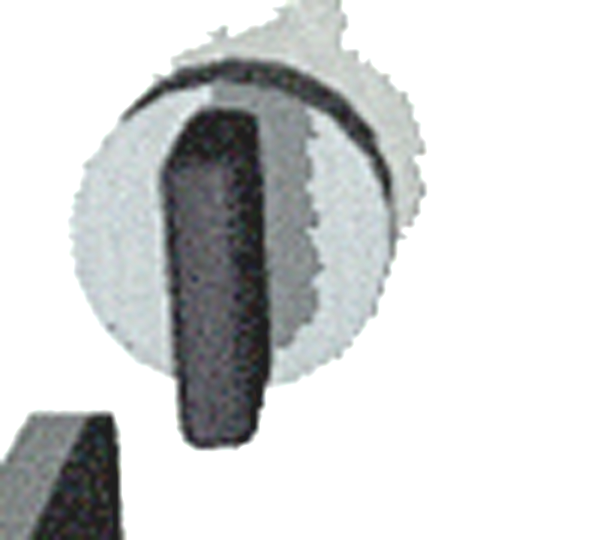

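Run:
```python
from h import *
p=manip.grab_frame('wrist')
a=ray(p,221.7,239,60);b=ray(p,220.5,191,60);print((a+b)/2,np.arctan2(*(a-b)[:2][::-1]),np.linalg.norm(a-b))
print(ray(p,223.7,202.5,24))
st()
plan([499,-432,60],down(2.84),4,60)
```

```text
[ 500.83909713 -433.12725044   60.        ] -0.3032364417724407 44.054101086200106
[ 498.64702071 -433.5346006    24.        ]
34.18 [ 494.9 -400.9  163.3] yaw 2.844 z [-0.008  0.011 -1.   ] F [ 0.   0.1 -0.3] w 51.1 q [ 0.97  0.56 -0.52  1.6   0.3   1.08  1.64]
rot [ 0.008 -0.011  0.004] dist [   4.1  -31.1 -103.3]
[60, -0.35, -0.73, 2.57, 0.002, -0.003, 0.001]
[60, -0.35, -0.73, 2.58, 0.002, -0.003, 0.001]
[60, -0.34, -0.72, 2.58, 0.002, -0.003, 0.001]
[60, -0.33, -0.72, 2.58, 0.002, -0.003, 0.001]
```

Request:
step_arm --pt "60 -0.4 -1.2 1.0 0.002 -0.003 0" --pt "60 -0.4 -1.2 2.2 0.002 -0.003 0" --pt "60 -0.3 -0.6 2.2 0.002 -0.003 0" --pt "60 0 0 1.8 0 0 0" --pt "60 0 0 0 0 0 0"

```text
time: 34.6
tcp_pos: [500.3, -431.5, 89.8]
tcp_rot: [0.002, 0.144, 0.99, -0.001]
contact_force: [-1.6, 0.8, -0.3]
grip_width: 51.1
```

Run:
```python
from h import *
st()
plan([499.5,-432,70],down(2.838),1,60)
p=shot('wrist','w20.png')
im=cv2.imread('pics/w20.png')
```

```text
34.6 [ 500.3 -431.5   89.8] yaw 2.852 z [ 0.004 -0.003 -1.   ] F [-1.6  0.8 -0.3] w 51.1 q [ 0.96  0.66 -0.49  1.61  0.36  0.95  1.64]
rot [-0.001  0.005  0.014] dist [ -0.8  -0.5 -19.8]
[60, 0.08, -0.07, 1.98, -0.001, 0.005, 0.014]
```

View pics/w20.png

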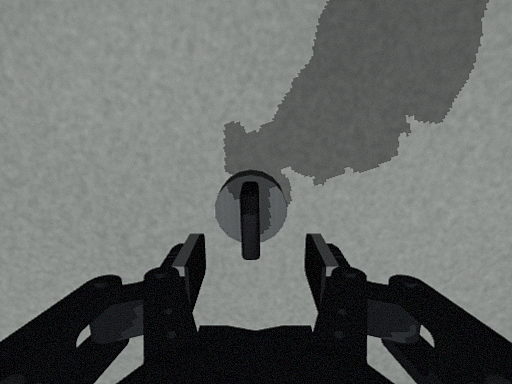

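Run:
```python
from h import *
p=shot('wrist','w21.png'); s=manip.read_state(); R=Rt(s)
im=cv2.imread('pics/w21.png')[160:270,200:300]
cv2.imwrite('pics/w21c.png',cv2.convertScaleAbs(cv2.resize(im,None,fx=5,fy=5,interpolation=cv2.INTER_CUBIC),alpha=2.2,beta=30))
t=s['tcp_pos'].copy(); st()
for z in (60,24):
  print(z,[np.round(proj(p,np.array([t[0],t[1],z])+R.apply([d,0,0])),1).tolist() for d in (23,0,-23)])
```

```text
34.7 [ 501.8 -432.1   93.2] yaw 2.852 z [ 0.007 -0.005 -1.   ] F [0.2 0.1 0.3] w 51.5 q [ 0.97  0.66 -0.49  1.61  0.36  0.96  1.64]
60 [[255.5, 191.9], [255.5, 227.4], [255.5, 260.6]]
24 [[255.5, 179.7], [255.5, 209.9], [255.4, 238.5]]
```

View pics/w21c.png

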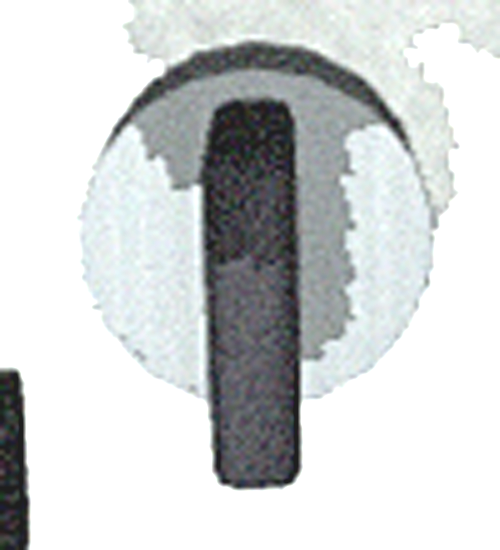

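Request:
step_arm --pt "60 0.3 -0.25 0.8 0 0.005 0" --pt "60 0 0 1.5 0 0 0" --pt "60 0 0 1.5 0 0 0" --pt "60 0 0 0.8 0 0 0" --pt "60 0 0 0 0 0 0"

```text
time: 35.12
tcp_pos: [501.2, -435.1, 48.7]
tcp_rot: [0.005, 0.143, 0.99, -0.004]
contact_force: [-1.2, 1.2, -1.1]
grip_width: 51.3
```

Run:
```python
from h import *
st(); plan([498.9,-433.5,30],down(2.852),2,60)
```

```text
35.12 [ 501.2 -435.1   48.7] yaw 2.854 z [ 0.009 -0.009 -1.   ] F [-1.2  1.2 -1.1] w 51.3 q [ 0.95  0.71 -0.46  1.64  0.39  0.88  1.62]
rot [-0.006  0.011  0.002] dist [ -2.3   1.6 -18.7]
[60, 0.14, 0.05, 0.93, -0.003, 0.005, 0.001]
[60, 0.14, 0.05, 0.93, -0.003, 0.005, 0.001]
```

Request:
step_arm --pt "60 0.2 0 0.9 -0.003 0.006 0" --pt "60 0 0 0.6 -0.003 0.006 0" --pt "60 0 0 0 0 0 0" --pt "60 0 0 0 0 0 0"

```text
time: 35.45
tcp_pos: [499.6, -434.7, 32.7]
tcp_rot: [-0.001, 0.143, 0.99, 0.0]
contact_force: [-1.0, -0.3, 0.8]
grip_width: 51.1
```

Run:
```python
from h import *
st(); plan([498.9,-433.5,30],down(2.852),1,60)
```

```text
35.45 [ 499.6 -434.7   32.7] yaw 2.854 z [-0.002  0.001 -1.   ] F [-1.  -0.3  0.8] w 51.1 q [ 0.95  0.73 -0.46  1.64  0.4   0.87  1.62]
rot [ 0.    -0.002  0.002] dist [-0.7  1.2 -2.7]
[60, 0.1, 0.09, 0.27, 0.0, -0.002, 0.002]
```

Request:
step_arm --pt "60 0.1 0 0.3 0 0 0" --pt "60 0 0 0 0 0 0" --pt "0 0 0 0 0 0 0" --pt "0 0 0 0 0 0 0" --pt "0 0 0 0 0 0 0"

```text
time: 35.87
tcp_pos: [499.3, -434.8, 30.8]
tcp_rot: [-0.0, 0.143, 0.99, -0.0]
contact_force: [0.7, -0.2, -0.2]
grip_width: 15.1
```

Request:
step_arm --pt "0 0 0 0 0 0 0" --pt "0 0 0 0 0 0 0" --pt "0 0 0 0 0 0 0" --pt "0 0 0 -1.0 0 0 0" --pt "0 0 0 -2 0 0 0"

```text
time: 36.28
tcp_pos: [496.8, -433.2, 58.0]
tcp_rot: [-0.003, 0.143, 0.99, 0.002]
contact_force: [-0.1, -0.3, -2.5]
grip_width: 11.2
```

Request:
step_arm --pt "0 0 0 -3 0 0 0" --pt "0 0 0 -3 0 0 0" --pt "0 0 0 -3 0 0 0" --pt "0 0 0 0 0 0 0"

```text
time: 36.62
tcp_pos: [497.8, -432.9, 155.7]
tcp_rot: [-0.003, 0.143, 0.99, 0.002]
contact_force: [1.2, 0.3, -0.5]
grip_width: 11.0
```

Run:
```python
from h import *
st(); manip.grab_frame('top');manip.grab_frame('top')
p=shot('wrist','w22.png'); s=manip.read_state(); R=Rt(s)
im=cv2.imread('pics/w22.png')[190:300,205:305]
cv2.imwrite('pics/w22c.png',cv2.convertScaleAbs(cv2.resize(im,None,fx=5,fy=5,interpolation=cv2.INTER_CUBIC),alpha=2.2,beta=30))
st()
```

```text
36.62 [ 497.8 -432.9  155.7] yaw 2.855 z [-0.005  0.005 -1.   ] F [ 1.2  0.3 -0.5] w 11.0 q [ 0.98  0.6  -0.51  1.55  0.31  1.08  1.68]
36.77 [ 494.7 -431.5  148.9] yaw 2.855 z [-0.012  0.01  -1.   ] F [ 0.4  0.1 -2.2] w 11.4 q [ 0.98  0.6  -0.51  1.56  0.32  1.08  1.68]
```

View pics/w22.png

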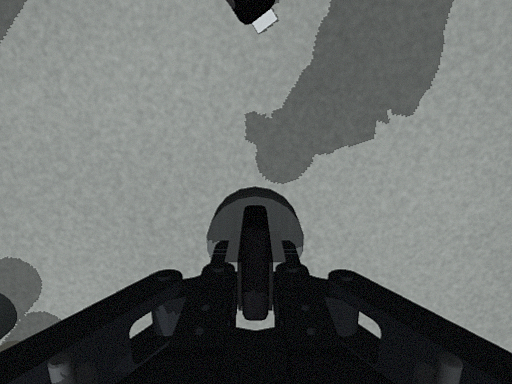

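View pics/w22c.png

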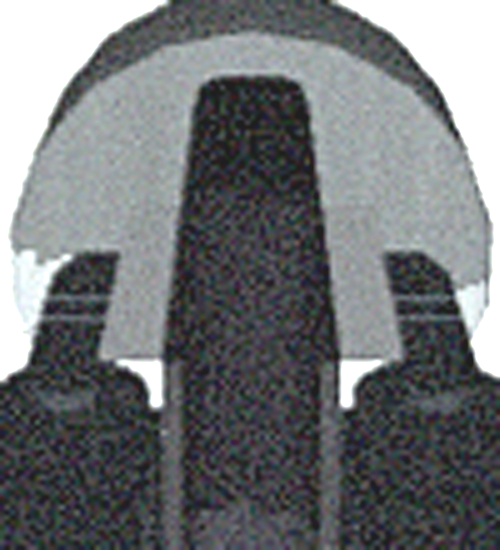

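```bash
python3 - <<'E'
from h import *
p=manip.grab_frame('wrist'); s=manip.read_state(); R=Rt(s); t=s['tcp_pos']
st()
P=lambda v: np.round(proj(p,t+R.apply(v)),1)
for dx in (-4,-2,0,2,4):
    th=np.linspace(0,2*np.pi,73)
    c=np.array([proj(p,t+R.apply([dx+27*np.cos(a),27*np.sin(a),6.8])) for a in th])
    c2=np.array([proj(p,t+R.apply([dx+27*np.cos(a),27*np.sin(a),30.8])) for a in th])
    print(dx,'drum top rows',c[:,1].min().round(1),'cols',c[:,0].min().round(1),c[:,0].max().round(1),'bottom rim',c2[:,1].min().round(1),'wing ends top',P([dx+23,0,-29.2]),P([dx-23,0,-29.2]),'wing low',P([dx+23,0,6.8]))
E
python3 - <<'E'
import cv2
im=cv2.imread('pics/w22.png')[180:335,200:312]
cv2.imwrite('pics/w22d.png',cv2.convertScaleAbs(cv2.resize(im,None,fx=3.8,fy=3.8,interpolation=cv2.INTER_CUBIC),alpha=4,beta=20))
E
```

```text
36.82 [ 494.2 -431.3  147.8] yaw 2.855 z [-0.013  0.011 -1.   ] F [-0.9  0.3 -1.9] w 11.1 q [ 0.98  0.6  -0.51  1.56  0.32  1.08  1.68]
-4 drum top rows 200.2 cols 207.1 304.4 bottom rim 189.6 wing ends top [256.1 232.7] [256.  326.8] wing low [255.8 207.4]
-2 drum top rows 196.5 cols 206.9 304.6 bottom rim 186.4 wing ends top [256.1 228.2] [256. 323.] wing low [255.8 203.8]
0 drum top rows 192.9 cols 206.8 304.8 bottom rim 183.2 wing ends top [256.1 223.7] [256.  319.3] wing low [255.8 200.2]
2 drum top rows 189.2 cols 206.6 304.9 bottom rim 179.9 wing ends top [256.1 219.1] [256.  315.5] wing low [255.8 196.5]
4 drum top rows 185.5 cols 206.5 305.1 bottom rim 176.7 wing ends top [256.1 214.4] [256.  311.6] wing low [255.8 192.9]
```

View pics/w22d.png

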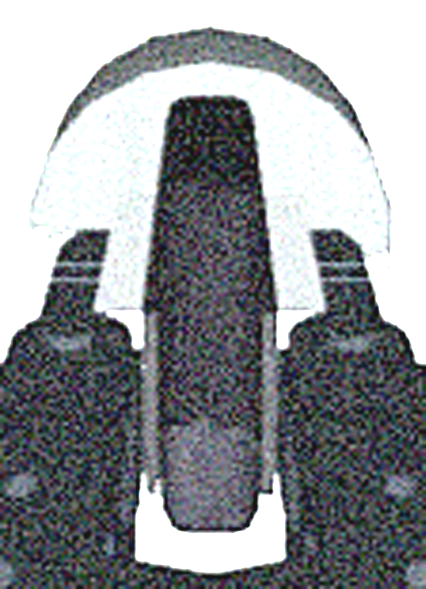

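Run:
```python
from h import *
plan([584,-89,200],down(np.pi/2+YAW),15,0)
```

```text
rot [-0.006 -0.018  1.434] dist [ 89.8 342.3  52.2]
[0, 0.08, 2.36, -0.33, -0.0, -0.001, 0.096]
[0, 0.3, 2.34, -0.33, -0.0, -0.001, 0.096]
[0, 0.52, 2.3, -0.33, -0.0, -0.001, 0.096]
[0, 0.74, 2.24, -0.33, -0.0, -0.001, 0.096]
[0, 0.95, 2.16, -0.33, -0.0, -0.001, 0.096]
[0, 1.15, 2.06, -0.33, -0.0, -0.001, 0.096]
[0, 1.34, 1.94, -0.33, -0.0, -0.001, 0.096]
[0, 1.52, 1.81, -0.33, -0.0, -0.001, 0.096]
[0, 1.69, 1.65, -0.33, -0.0, -0.001, 0.096]
[0, 1.84, 1.48, -0.33, -0.0, -0.001, 0.096]
[0, 1.97, 1.3, -0.34, -0.0, -0.001, 0.096]
[0, 2.08, 1.11, -0.34, -0.0, -0.001, 0.096]
[0, 2.18, 0.9, -0.34, -0.0, -0.001, 0.096]
[0, 2.26, 0.69, -0.34, -0.0, -0.001, 0.096]
[0, 2.31, 0.47, -0.35, -0.0, -0.001, 0.096]
```

Request:
step_arm --pt "0 0.1 2.4 -0.8 0 -0.003 0.096" --pt "0 0.3 2.3 -0.6 0 -0.003 0.096" --pt "0 0.5 2.3 -0.6 0 -0.003 0.096" --pt "0 0.7 2.2 -0.5 0 -0.003 0.096" --pt "0 1.0 2.2 -0.5 0 -0.003 0.096"

```text
time: 37.23
tcp_pos: [516.9, -319.6, 168.3]
tcp_rot: [-0.009, 0.388, 0.922, 0.002]
contact_force: [1.4, 0.3, -0.9]
grip_width: 11.1
```

Request:
step_arm --pt "0 1.1 2.1 -0.5 0 0 0.096" --pt "0 1.3 1.9 -0.5 0 0 0.096" --pt "0 1.5 1.8 -0.4 0 0 0.096" --pt "0 1.7 1.6 -0.4 0 0 0.096" --pt "0 1.8 1.5 -0.4 0 0 0.096"

```text
time: 37.65
tcp_pos: [548.3, -201.3, 183.5]
tcp_rot: [-0.017, 0.606, 0.795, -0.002]
contact_force: [0.7, -0.3, -0.1]
grip_width: 10.9
```

Run:
```python
from h import *
st();plan([584,-89,200],down(np.pi/2+YAW),5,0)
```

```text
37.65 [ 548.3 -201.3  183.5] yaw 1.839 z [-0.03   0.017 -0.999] F [ 0.7 -0.3 -0.1] w 10.9 q [ 0.54  0.43 -0.36  1.71  0.16  1.06  0.4 ]
rot [-0.029 -0.018  0.419] dist [ 35.7 112.3  16.5]
[0, 1.98, 1.28, -0.31, -0.006, -0.004, 0.084]
[0, 2.08, 1.11, -0.31, -0.006, -0.004, 0.084]
[0, 2.17, 0.93, -0.32, -0.006, -0.004, 0.084]
[0, 2.24, 0.75, -0.32, -0.006, -0.004, 0.084]
[0, 2.29, 0.56, -0.32, -0.006, -0.004, 0.084]
```

Request:
step_arm --pt "0 2.0 1.3 -0.3 -0.006 -0.004 0.084" --pt "0 2.1 1.1 -0.3 -0.006 -0.004 0.084" --pt "0 2.2 0.9 -0.3 -0.006 -0.004 0.084" --pt "0 2.0 0.7 -0.3 -0.006 -0.004 0.084" --pt "0 0 0 0 0 0 0"

```text
time: 38.07
tcp_pos: [574.8, -101.8, 189.1]
tcp_rot: [-0.008, 0.736, 0.677, -0.003]
contact_force: [0.6, 0.5, -0.7]
grip_width: 11.4
```

Run:
```python
from h import *
st();plan([584,-89,200],down(np.pi/2+YAW),2,0)
```

```text
38.07 [ 574.8 -101.8  189.1] yaw 1.487 z [-0.016  0.008 -1.   ] F [ 0.6  0.5 -0.7] w 11.4 q [ 0.33  0.41 -0.32  1.72  0.14  1.05 -0.11]
rot [-0.017 -0.007  0.066] dist [ 9.2 12.8 10.9]
[0, 0.68, 0.4, -0.55, -0.008, -0.003, 0.033]
[0, 0.69, 0.38, -0.55, -0.008, -0.003, 0.033]
```

Request:
step_arm --pt "0 0.6 0.4 -0.2 -0.008 -0.003 0.033" --pt "0 0.3 0.5 0 -0.008 -0.003 0.033" --pt "0 0 0 0 0 0 0" --pt "0 0 0 0 0 0 0"

```text
time: 38.4
tcp_pos: [581.6, -91.0, 185.0]
tcp_rot: [-0.004, 0.757, 0.654, -0.004]
contact_force: [0.1, 0.5, -0.6]
grip_width: 11.1
```

Run:
```python
from h import *
st();manip.grab_frame('top')
p=shot('wrist','w23.png');s=manip.read_state();st()
np.savez('f23.npz',pose=p['pose'],tcp=s['tcp_pos'],rot=Rt(s).as_matrix())
print(np.round(proj(p,[597,-5,125])))
for n in ('post','plunger'): print(n,[(np.round(r['centre'],1).tolist(),round(r['score'],2)) for r in manip.spot_in(n,p)])
im=cv2.imread('pics/w23.png')[120:240,190:320]
cv2.imwrite('pics/w23c.png',cv2.resize(im,None,fx=5,fy=5,interpolation=cv2.INTER_CUBIC))
```

```text
38.4 [581.6 -91.  185. ] yaw 1.425 z [-0.011  0.002 -1.   ] F [ 0.1  0.5 -0.6] w 11.1 q [ 0.3   0.42 -0.3   1.72  0.14  1.04 -0.19]
38.5 [581.6 -91.5 185.2] yaw 1.424 z [-0.011  0.002 -1.   ] F [ 0.3 -0.2 -1.5] w 11.1 q [ 0.3   0.42 -0.3   1.72  0.14  1.04 -0.19]
[260.  83.]
post [([553.0, 38.8, 91.6], 0.66)]
plunger []
```

View pics/w23.png

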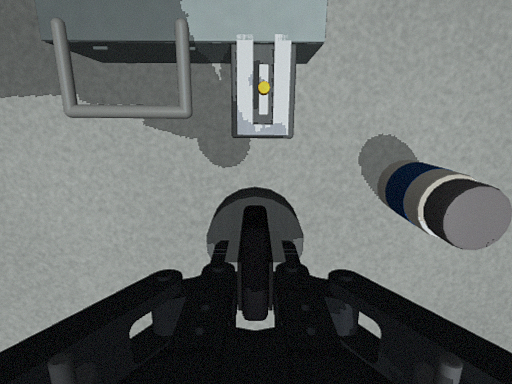

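View pics/w23c.png

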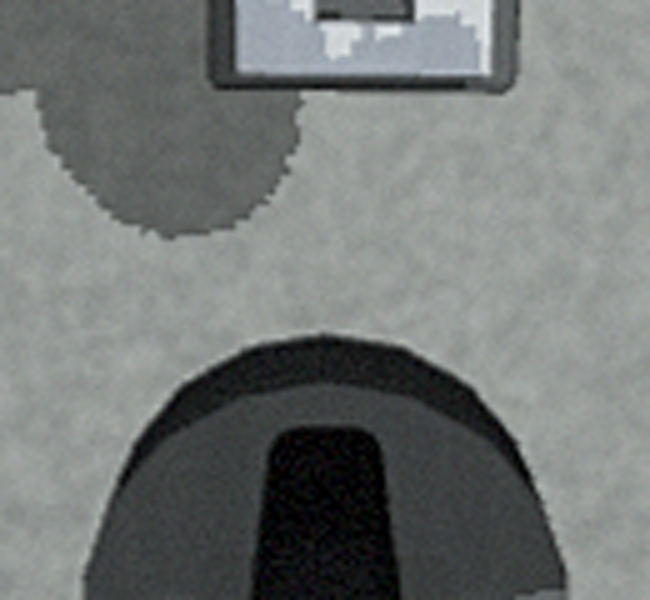

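Run:
```python
from h import *
im=cv2.imread('pics/w23.png')[30:145,220:305]
cv2.imwrite('pics/w23d.png',cv2.resize(im,None,fx=5,fy=5,interpolation=cv2.INTER_CUBIC))
```

```text
(no output)
```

View pics/w23d.png

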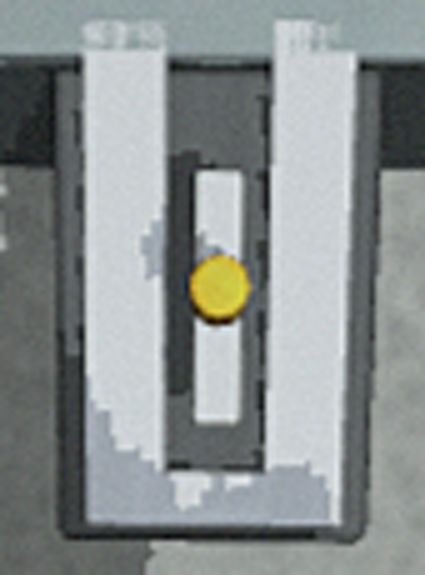

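Run:
```python
from h import *
d=np.load('f23.npz'); p=manip.grab_frame('wrist'); st()
q=dict(p); q['pose']=d['pose']
a=ray(q,263.9,87.0,125); t1=ray(q,263.7,64.0,107); t2=ray(q,263.6,114.4,107)
print(a,t1,t2,(t1+t2)/2,np.linalg.norm(t1-t2),np.arctan2(*(t1-t2)[:2][::-1]))
R=d['rot']
for x in (a,(t1+t2)/2): print('in tool',np.round(R.T@(x-d['tcp']),1))
```

```text
38.65 [582.2 -91.8 186.1] yaw 1.423 z [-0.009  0.001 -1.   ] F [-0.9 -0.7 -1.2] w 11.0 q [ 0.3   0.42 -0.3   1.71  0.14  1.04 -0.2 ]
[599.02596344  -7.94369782 125.        ] [601.52217348   8.60590312 107.        ] [596.83406464 -24.59169462 107.        ] [599.17811906  -7.99289575 107.        ] 33.52698704128098 1.4305056897265902
in tool [85.2  5.7 60.1]
in tool [85.2  6.1 78.1]
```

Request:
step_arm --pt "0 1.5 0.3 0 0 0 0" --pt "0 2.0 0.3 0 0 0 0" --pt "0 0.8 0 0 0 0 0" --pt "0 0 0 0 0 0 0" --pt "0 0 0 0 0 0 0"

```text
time: 39.07
tcp_pos: [594.1, -53.1, 186.1]
tcp_rot: [-0.003, 0.759, 0.652, -0.004]
contact_force: [-0.0, 0.2, -1.4]
grip_width: 11.3
```

Run:
```python
from h import *
st();manip.grab_frame('top');manip.grab_frame('top')
p=shot('wrist','w24.png');s=manip.read_state();st()
np.savez('f24.npz',pose=p['pose'],tcp=s['tcp_pos'],rot=Rt(s).as_matrix())
R=Rt(s);t=s['tcp_pos']
im=cv2.imread('pics/w24.png')[90:210,200:310]
cv2.imwrite('pics/w24c.png',cv2.resize(im,None,fx=5,fy=5,interpolation=cv2.INTER_CUBIC))
```

```text
39.07 [594.1 -53.1 186.1] yaw 1.419 z [-0.01 -0.   -1.  ] F [-0.   0.2 -1.4] w 11.3 q [ 0.24  0.43 -0.31  1.7   0.15  1.05 -0.27]
39.22 [594.  -53.9 186.1] yaw 1.418 z [-0.01 -0.   -1.  ] F [-0.1  0.6 -0.5] w 11.2 q [ 0.24  0.43 -0.31  1.7   0.15  1.05 -0.27]
```

View pics/w24c.png

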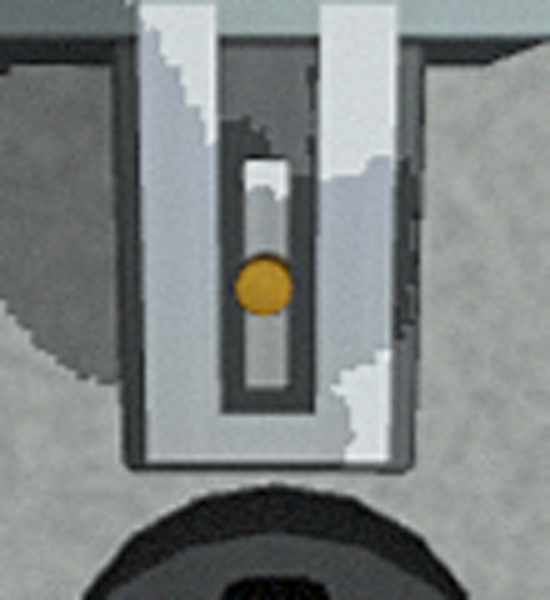

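Run:
```python
from h import *
d=np.load('f24.npz'); p=manip.grab_frame('wrist'); st()
q=dict(p); q['pose']=d['pose']; R=d['rot']
a=ray(q,253,147.4,125); t1=ray(q,253.5,121.6,107); t2=ray(q,253.4,167.4,107); m=(t1+t2)/2
print(a,m,np.linalg.norm(t1-t2),np.arctan2(*(t1-t2)[:2][::-1]))
for x in (a,m): print('in tool',np.round(R.T@(x-d['tcp']),1))
tcp=d['tcp']
for dx in (-3,-2,-1,0):
    th=np.linspace(0,2*np.pi,73)
    f=lambda z: np.array([proj(q,tcp+R@np.array([dx+27*np.cos(t),27*np.sin(t),z])) for t in th])
    print(dx,f(6.8)[:,1].min().round(1),f(30.8)[:,1].min().round(1))
```

```text
39.27 [594.  -53.9 186.1] yaw 1.418 z [-0.01 -0.   -1.  ] F [-0.1  0.  -1.1] w 10.9 q [ 0.24  0.43 -0.31  1.7   0.15  1.05 -0.27]
[599.26415854  -7.94047989 125.        ] [599.3455276   -7.84263265 107.        ] 33.644700724514685 1.414703523672316
in tool [46.3 -1.2 61. ]
in tool [46.5 -1.  79. ]
-3 199.9 189.3
-2 198.0 187.7
-1 196.2 186.1
0 194.3 184.5
```

Request:
step_arm --pt "0 1.5 0 0 0 -0.005 0" --pt "0 2.0 0 0 0 -0.005 0" --pt "0 0.9 0 0 0 0 0" --pt "0 0 0 0 0 0 0" --pt "0 0 0 0 0 0 0"

```text
time: 39.68
tcp_pos: [600.5, -14.8, 185.7]
tcp_rot: [0.001, 0.761, 0.648, -0.009]
contact_force: [-0.3, -1.3, -0.9]
grip_width: 11.2
```

Run:
```python
from h import *
manip.grab_frame('top');st();plan([600.5,-6.5,160],down(1.415),1,0)
```

```text
39.73 [600.4 -15.  185.8] yaw 1.411 z [-0.012 -0.013 -1.   ] F [ 0.3  0.5 -1.1] w 11.0 q [ 0.17  0.44 -0.31  1.68  0.16  1.06 -0.36]
rot [-0.009  0.015 -0.004] dist [  0.1   8.5 -25.8]
[0, 0.88, -0.1, 2.56, -0.009, 0.015, -0.004]
```

Request:
step_arm --pt "0 0.8 0 0 -0.009 0.015 0" --pt "0 0 0 0 0 0 0" --pt "0 0 0 0 0 0 0"

```text
time: 39.98
tcp_pos: [601.6, -9.4, 185.5]
tcp_rot: [-0.0, 0.762, 0.647, 0.0]
contact_force: [-0.2, -0.7, -1.4]
grip_width: 11.3
```

Run:
```python
from h import *
st();plan([600.5,-6.5,160],down(1.415),1,0)
```

```text
39.98 [601.6  -9.4 185.5] yaw 1.408 z [ 0.001  0.001 -1.   ] F [-0.2 -0.7 -1.4] w 11.3 q [ 0.17  0.44 -0.32  1.69  0.15  1.04 -0.36]
rot [ 0.001 -0.001 -0.007] dist [ -1.1   2.9 -25.5]
[0, 0.27, -0.16, 2.55, 0.001, -0.001, -0.007]
```

Request:
step_arm --pt "0 0.35 -0.15 0 0 0 -0.007" --pt "0 0 0 0.8 0 0 0" --pt "0 0 0 0.8 0 0 0" --pt "0 0 0 0 0 0 0"

```text
time: 40.32
tcp_pos: [600.5, -7.0, 168.4]
tcp_rot: [0.0, 0.76, 0.649, 0.001]
contact_force: [-0.0, 0.1, -2.3]
grip_width: 11.2
```

Run:
```python
from h import *
manip.grab_frame('top');st();plan([600.5,-6.5,160],down(1.415),1,0)
```

```text
40.37 [600.7  -7.1 168.9] yaw 1.413 z [ 0.002 -0.    -1.   ] F [ 0.4 -0.3 -1.8] w 11.0 q [ 0.17  0.45 -0.32  1.71  0.16  1.   -0.37]
rot [ 0.002 -0.    -0.002] dist [-0.2  0.6 -8.9]
[0, 0.05, -0.03, 0.89, 0.002, -0.0, -0.002]
```

Request:
step_arm --pt "0 0.05 0 0.8 0 0 0" --pt "0 0 0 0.8 0 0 0" --pt "0 0 0 0.6 0 0 0" --pt "0 0 0 0 0 0 0"

```text
time: 40.7
tcp_pos: [600.6, -6.5, 144.5]
tcp_rot: [0.0, 0.761, 0.649, 0.0]
contact_force: [-0.9, 0.0, -1.7]
grip_width: 10.8
```

Run:
```python
from h import *
st();plan([600.5,-6.5,140],down(1.415),1,0)
```

```text
40.7 [600.6  -6.5 144.5] yaw 1.413 z [ 0.001 -0.    -1.   ] F [-0.9  0.  -1.7] w 10.8 q [ 0.16  0.48 -0.31  1.74  0.17  0.96 -0.38]
rot [ 0.001 -0.    -0.002] dist [-0.1  0.  -4.5]
[0, -0.0, -0.01, 0.45, 0.001, -0.0, -0.002]
```

Request:
step_arm --pt "0 0 0 0.4 0 0 0" --pt "0 0 0 0.4 0 0 0" --pt "0 0 0 0.3 0 0 0" --pt "0 0 0 0 0 0 0"

```text
time: 41.03
tcp_pos: [600.9, -6.4, 132.2]
tcp_rot: [0.0, 0.76, 0.649, 0.0]
contact_force: [-1.1, -0.2, 3.2]
grip_width: 11.0
```

Run:
```python
from h import *
st();plan([600.5,-6.5,128],down(1.415),1,0)
```

```text
41.03 [600.9  -6.4 132.2] yaw 1.414 z [ 0.001 -0.    -1.   ] F [-1.1 -0.2  3.2] w 11.0 q [ 0.16  0.49 -0.31  1.75  0.18  0.93 -0.38]
rot [ 0.001 -0.    -0.001] dist [-0.4 -0.1 -4.2]
[0, -0.01, -0.04, 0.42, 0.001, -0.0, -0.001]
```

Request:
step_arm --pt "0 0 -0.03 0.4 0 0 0" --pt "0 0 0 0.4 0 0 0" --pt "0 0 0 0.3 0 0 0" --pt "0 0 0 0.1 0 0 0"

```text
time: 41.37
tcp_pos: [601.2, -6.4, 122.2]
tcp_rot: [0.001, 0.761, 0.649, 0.001]
contact_force: [-3.0, 0.2, 8.8]
grip_width: 11.3
```

Run:
```python
from h import *
st();plan([600.5,-6.5,121],down(1.415),1,0)
```

```text
41.37 [601.2  -6.4 122.2] yaw 1.413 z [ 0.003 -0.001 -1.   ] F [-3.   0.2  8.8] w 11.3 q [ 0.16  0.5  -0.31  1.75  0.19  0.91 -0.39]
rot [ 0.003  0.    -0.002] dist [-0.7 -0.1 -1.2]
[0, -0.02, -0.06, 0.12, 0.003, 0.0, -0.002]
```

Request:
step_arm --pt "0 0 -0.03 0.15 0 0 0" --pt "0 0 0 0.05 0 0 0" --pt "0 0 0 0 0 0 0"

```text
time: 41.62
tcp_pos: [601.1, -6.4, 122.4]
tcp_rot: [0.002, 0.761, 0.649, 0.001]
contact_force: [-4.5, -0.3, 8.4]
grip_width: 11.0
```

Run:
```python
from h import *
st();print(manip.read_state()['wrist_torque'])
```

```text
41.62 [601.1  -6.4 122.4] yaw 1.413 z [ 0.005 -0.001 -1.   ] F [-4.5 -0.3  8.4] w 11.0 q [ 0.16  0.5  -0.31  1.76  0.19  0.91 -0.39]
[-0.08561508  1.03816045 -0.02664396]
```

Request:
step_arm --pt "0 0 -0.06 0.3 -0.002 0 0" --pt "0 0 -0.03 0.2 0 0 0" --pt "0 0 0 0.1 0 0 0"

```text
time: 41.87
tcp_pos: [601.1, -6.4, 119.7]
tcp_rot: [0.004, 0.761, 0.649, 0.003]
contact_force: [-5.2, -0.6, 11.2]
grip_width: 11.2
```

Run:
```python
from h import *
st();print(manip.read_state()['wrist_torque'])
```

```text
41.87 [601.1  -6.4 119.7] yaw 1.413 z [ 0.01  -0.003 -1.   ] F [-5.2 -0.6 11.2] w 11.2 q [ 0.15  0.5  -0.31  1.76  0.19  0.9  -0.39]
[-0.04028311  1.26171895 -0.02632962]
```

Request:
step_arm --pt "0 0 -0.05 -0.05 0.008 0 0.05" --pt "0 0 -0.02 0.05 0 0 0.08" --pt "0 0 0 0.1 0 0 0.08"

```text
time: 42.12
tcp_pos: [601.8, -6.8, 122.0]
tcp_rot: [0.003, 0.826, 0.563, 0.002]
contact_force: [-4.7, -0.2, 7.7]
grip_width: 11.3
```

Run:
```python
from h import *
st();print(manip.read_state()['wrist_torque'])
```

```text
42.12 [601.8  -6.8 122. ] yaw 1.197 z [ 0.007 -0.002 -1.   ] F [-4.7 -0.2  7.7] w 11.3 q [ 0.12  0.49 -0.26  1.76  0.16  0.9  -0.58]
[-0.15447084  1.09292398  0.01770322]
```

Request:
step_arm --pt "0 0 0 0.16 0.004 0 0.1" --pt "0 0 0.01 0.13 0 0 0.1" --pt "0 0 0.01 0.12 0 0 0.1"

```text
time: 42.37
tcp_pos: [602.3, -7.4, 121.0]
tcp_rot: [0.002, 0.904, 0.427, 0.002]
contact_force: [-4.0, -0.2, 9.1]
grip_width: 11.2
```

Run:
```python
from h import *
st();print(manip.read_state()['wrist_torque'])
```

```text
42.37 [602.3  -7.4 121. ] yaw 0.883 z [ 0.005 -0.001 -1.   ] F [-4.  -0.2  9.1] w 11.2 q [ 0.07  0.49 -0.18  1.76  0.11  0.89 -0.85]
[-0.00163023  1.08069871 -0.04055987]
```

Request:
step_arm --pt "0 0 0.01 0.13 0.002 0 0.1" --pt "0 0 0.01 0.12 0 0 0.1" --pt "0 0 0.01 0.12 0 0 0.1" --pt "0 0 0.01 0.12 0 0 0.1"

```text
time: 42.7
tcp_pos: [603.2, -8.0, 120.3]
tcp_rot: [0.001, 0.973, 0.229, 0.003]
contact_force: [-4.0, -1.7, 10.2]
grip_width: 11.0
```

Run:
```python
from h import *
st();print(manip.read_state()['wrist_torque'])
```

```text
42.7 [603.2  -8.  120.3] yaw 0.462 z [ 0.007 -0.    -1.   ] F [-4.  -1.7 10.2] w 11.0 q [-0.01  0.49 -0.08  1.77  0.05  0.88 -1.22]
[-0.08308967  0.95082341  0.04284087]
```

Request:
step_arm --pt "0 -0.03 0 0.1 0.002 0.003 0.1" --pt "0 -0.03 0 0.1 0 0.002 0.1" --pt "0 0 0 0.1 0 0 0.1" --pt "0 0 0 0.1 0 0 0.1"

```text
time: 43.03
tcp_pos: [602.9, -9.7, 120.5]
tcp_rot: [-0.001, 1.0, 0.02, 0.007]
contact_force: [-7.5, -2.0, 12.6]
grip_width: 11.1
```

Run:
```python
from h import *
st();print(manip.read_state()['wrist_torque'])
```

```text
43.03 [602.9  -9.7 120.5] yaw 0.04 z [ 0.014  0.002 -1.   ] F [-7.5 -2.  12.6] w 11.1 q [-0.08  0.48  0.02  1.78 -0.01  0.87 -1.58]
[-0.33321399  2.03483294  0.11799601]
```

Request:
step_arm --pt "0 -0.08 -0.05 0.08 0 -0.008 0.08" --pt "0 -0.05 -0.05 0.08 0 -0.006 0.08" --pt "0 0 0 0.08 0 0 0.06"

```text
time: 43.28
tcp_pos: [600.6, -10.5, 120.7]
tcp_rot: [-0.0, 0.995, -0.097, -0.0]
contact_force: [-7.7, -0.7, 12.0]
grip_width: 10.9
```

Run:
```python
from h import *
st();print(manip.read_state()['wrist_torque'])
```

```text
43.28 [600.6 -10.5 120.7] yaw -0.194 z [-0.001  0.    -1.   ] F [-7.7 -0.7 12. ] w 10.9 q [-0.12  0.48  0.08  1.77 -0.05  0.89 -1.79]
[0.14312758 1.90637663 0.21732163]
```

Request:
step_arm --pt "0 0 0 -0.05 0 0 0.02" --pt "0 0 0 -0.1 0 0 0" --pt "0 0 0 -0.1 0 0 0" --pt "0 0 0 -0.1 0 0 0"

```text
time: 43.62
tcp_pos: [600.0, -10.3, 125.9]
tcp_rot: [0.0, 0.994, -0.109, -0.0]
contact_force: [-1.7, 0.4, 4.1]
grip_width: 11.2
```

Run:
```python
from h import *
st();print(manip.read_state()['wrist_torque'])
```

```text
43.62 [600.  -10.3 125.9] yaw -0.219 z [-0.001 -0.    -1.   ] F [-1.7  0.4  4.1] w 11.2 q [-0.13  0.48  0.08  1.77 -0.05  0.9  -1.81]
[-0.08356493  0.5521488   0.05379923]
```

Request:
step_arm --pt "0 0 0 -0.1 0 0 0" --pt "0 0 0 -0.1 0 0 0"

```text
time: 43.78
tcp_pos: [599.7, -10.2, 127.1]
tcp_rot: [0.0, 0.994, -0.109, -0.0]
contact_force: [4.4, -0.5, -14.9]
grip_width: 10.8
```

Run:
```python
from h import *
st();print(manip.read_state()['wrist_torque'])
shot('wrist','w25.png');shot('side','s25.png')
```

```text
43.78 [599.7 -10.2 127.1] yaw -0.218 z [-0.001 -0.001 -1.   ] F [  4.4  -0.5 -14.9] w 10.8 q [-0.13  0.47  0.08  1.77 -0.05  0.9  -1.81]
[-0.04725908 -1.14697182  0.09170774]
```

View pics/w25.png

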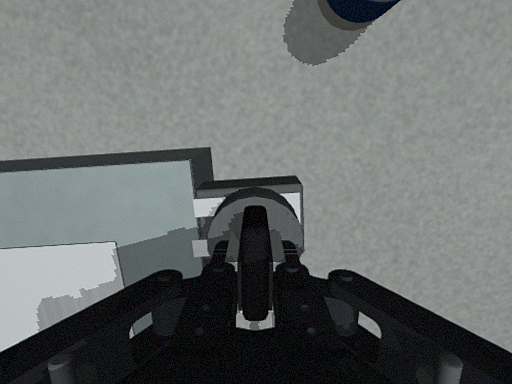

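Request:
step_arm --pt "0 0 0 0.1 0 0 0" --pt "50 0 0 0.05 0 0 0" --pt "50 0 0 0 0 0 0" --pt "50 0 0 0 0 0 0" --pt "50 0 0 -1 0 0 0"

```text
time: 44.3
tcp_pos: [599.3, -10.1, 135.1]
tcp_rot: [0.0, 0.994, -0.109, -0.002]
contact_force: [-1.2, 0.7, -0.0]
grip_width: 42.9
```

Request:
step_arm --pt "50 0 0 -2 0 0 0" --pt "50 0 0 -3 0 0 0" --pt "50 0 0 -3 0 0 0" --pt "50 -2 0 -3 0 0 0" --pt "50 -3 0 -2 0 0 0"

```text
time: 44.72
tcp_pos: [551.6, -0.4, 269.8]
tcp_rot: [0.001, 0.994, -0.11, -0.004]
contact_force: [0.0, -0.0, 0.6]
grip_width: 42.7
```

Request:
step_arm --pt "50 -3 0 0 0 0 0" --pt "50 -3 0 0 0 0 0" --pt "50 -1 0 0 0 0 0" --pt "50 0 0 0 0 0 0"

```text
time: 45.05
tcp_pos: [480.2, 16.3, 280.5]
tcp_rot: [-0.001, 0.994, -0.11, 0.003]
contact_force: [-0.4, -0.5, 0.4]
grip_width: 42.7
```

Run:
```python
from h import *
manip.grab_frame('top');st()
p=shot('wrist','w26.png');q=shot('side','s26.png');t=shot('top','t26.png')
np.save('p26.npy',p['pose'])
for pp in (p,q,t): print([(np.round(r['centre'],0).tolist(),round(r['score'],2)) for r in manip.spot_in('cap',pp)])
a=q['pixels'][160:300,140:300,::-1]; cv2.imwrite('pics/s26c.png',cv2.resize(a,None,fx=4.5,fy=4.2,interpolation=cv2.INTER_CUBIC))
```

```text
45.1 [481.2  16.1 280.6] yaw -0.221 z [ 0.007  0.001 -1.   ] F [-0.2 -0.   0.1] w 42.6 q [-0.2   0.12  0.07  1.87 -0.01  1.15 -1.92]
[([594.0, -10.0, 124.0], 0.57)]
[([590.0, -0.0, 116.0], 0.71), ([481.0, 428.0, 11.0], 0.56)]
[]
```

View pics/w26.png

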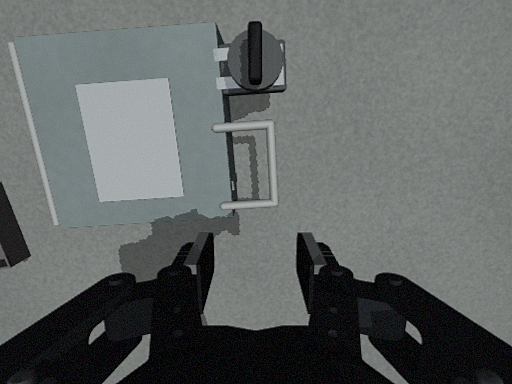

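View pics/s26c.png

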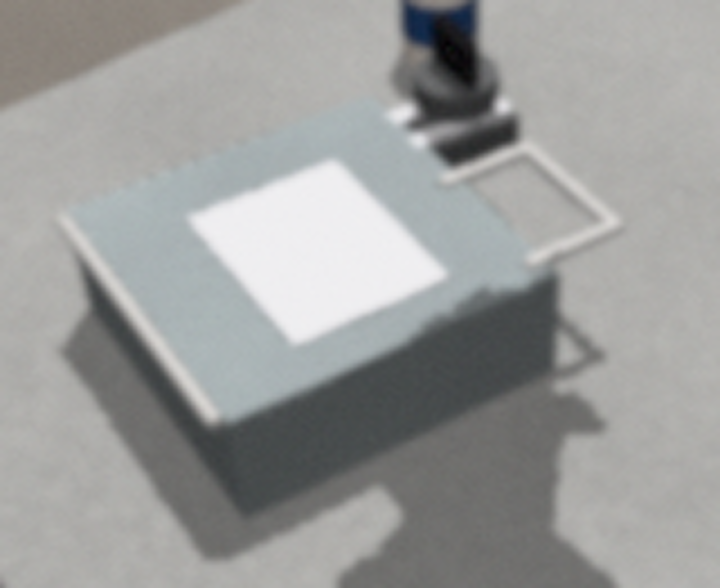

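View pics/t26.png

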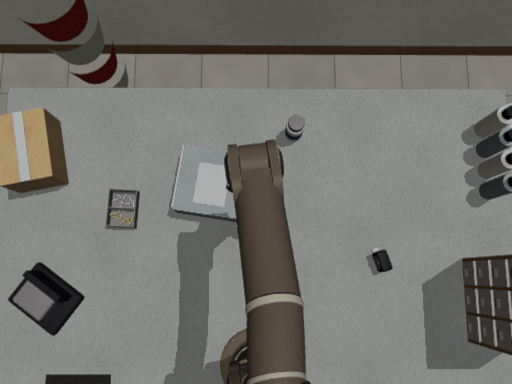

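Run:
```python
from h import *
print(manip.job_done()); st()
```

```text
the job is handed in; nothing more can be done
None
the job is handed in; nothing more can be done
```

I did the whole job and handed it in at about 45 s. `job_done` gives no verdict, so the results below are my own last checks.

- **Packs:** there were two on the counter, and both are in the box. I saw both lying inside before closing the lid, and no others showed in the top view.
- **Lid:** I swung it back by its bar until it stayed open, then brought it down by the bar. I commanded about 0.5 rad/s and never let go until it was down. With it closed, the side view matches the starting picture.
- **Cap:** it is locked on the post with its underside about 11 mm above the foot point. It resisted a 15 N upward pull before I let go. Its wing lies about 0.07 rad off the box's x axis, and it looks upright.
- **Bystanders:** the can, tape measure and tray look unmoved in the last top and side views.

Some readings disagreed:
- **Positions:** the wrist and top cameras differed by up to about 5 mm on the cap and 4 mm on the post. I lined the cap up with the post inside single wrist pictures instead.
- **Grip on the bar:** the bar appeared to slip a few millimetres in the fingers while the lid was coming down.
- **Cap detector:** the cap detector found nothing in the last top view, because the arm blocked it. The wrist and side pictures show the cap on the post.

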